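# Sort fresh candles, first-in-first-out

### The job

Put away the three fresh candles on the packing bench. In the blue-railed stock lane, first bring the old honey-coloured candle forward, right up to the yellow front stop, then stand the fresh ivory candle in the lane behind it; the round red candle goes in the red tray and the square green candle in the green tray (at any point). Leave all four standing upright and let go of, and do not move the steel can, the wick spool or the amber bottle.

Things in the scene. Friction and masses are not known exactly. Their poses are not given: they have to be found in the camera images.
- old_ivory: The old candle: honey-brown round wax pillar, 45 mm diameter, 90 mm tall (plus a 10 mm wick that is only for show), about 130 g, standing at the start in the rear half of the lane. Origin: centre of its underside; z up its axis.
- new_ivory: Fresh candle: pale ivory round pillar, 45 mm diameter, 90 mm tall (plus show wick), about 130 g, standing on the bench. Origin: centre of its underside; z up its axis.
- red_candle: Fresh candle: red round pillar, 45 mm diameter, 80 mm tall (plus show wick), about 115 g, standing on the bench. Origin: centre of its underside; z up its axis.
- green_candle: Fresh candle: green square pillar, 40 x 40 mm, 70 mm tall (plus show wick), about 100 g, standing on the bench, turned any way. Origin: centre of its underside; z up, x and y square to its side faces.
- lane: Fixed stock lane, a steel channel 230 mm long (x) by 75 mm wide (y), 24 mm high, floor 4 mm thick, blue side rails 6 mm thick (63 mm free between). End stops 10 mm thick, inner faces at x = -105 mm (yellow front stop, nearest the robot) and +105 mm (blue, rear). A candle touching the front stop has its axis at x = -82.5 mm. Origin: centre of the underside, at bench height.
- tray_red: Fixed open square tray, red, 85 x 85 mm outside, 75 x 75 mm inside, walls and floor 5 mm thick, 24 mm high. Origin: centre of the underside, at bench height; x and y along its sides.
- tray_green: Fixed open square tray, green, same sizes as the red one. Origin: centre of the underside, at bench height; x and y along its sides.
- wax_can: Bystander: open steel pouring can, 84 mm diameter, 75 mm tall, loose on the bench. Origin: centre of the underside. Leave alone.
- wick_spool: Bystander: cream spool of wick, 64 mm diameter, 50 mm tall, loose on the bench. Origin: centre of the underside. Leave alone.
- scent_bottle: Bystander: amber bottle with black cap, 44 mm diameter, 100 mm tall, loose on the bench. Origin: centre of the underside. Leave alone.
There are look-alikes about, which are no part of the job. Of the things shaped like the tray_red, the red one is meant.

How it is judged:
By the outcome, as a careful person would: the job done as asked, in the order asked, and still so for the second after the job is handed in, with the robot touching nothing.
It also fails if it takes over 106 s, if anything falls off the work surface, if the arm or the gripper's body presses on something with over 40 N, if the wrist force passes 120 N, or if a joint passes its speed limit or range.

### The arm

A 7-joint arm with a two-finger parallel gripper is mounted at the origin on the work surface. World frame = base frame: x ahead of the robot, y to its left, z up, the work surface at z = 0. Lengths are in m, angles in rad, forces in N, time in s.
With the tool pointing down it reaches from about 0.4 to 0.85 m from the base axis. Payload 10.4 kg.
Tool frame: the origin (TCP) lies at the centre of the arm's flange, where the gripper is bolted on; the fingertips stand 173 mm ahead of it and the grasp point (between the pads) lies 155 mm ahead of it (manip.nose_length is the distance from the TCP to the fingertips, in m); z points along the fingers, x is the direction in which the jaws open and shut, and the axes are right-handed (so a half turn about z gives the same grasp; the last joint's range is limited). The gripper opens to 85 mm and grips with 20 to 120 N. Pads are 22 mm wide; open, the fingers measure 114 mm over their backs; the gripper's body (76 mm by 85 mm) begins 54 mm behind the grasp point. The pads swing forward as they close: fully open they stand 13 mm farther back than shut.
Start: joints at [-0.023, 0.332, -0.065, 1.46, 0.022, 1.35, -0.088], TCP at [0.625, 0, 0.405] pointing down, gripper open.
Joint ranges: [-2.6, 2.6], [-0.5, 2.12], [-1.47, 1.34], [0.16, 2.42], [-1.27, 4.41], [0.06, 2.06], [-2.6, 2.6]. Speed limits (rad/s): [2.22, 2.22, 2.79, 2.79, 3.14, 3.14, 3.14].

### API

Orientations are given as a unit quaternion [x, y, z, w].
In Python, from workcell import status, cams, order, manip gives the robot as it stands.
- The arm moves only by the tool servo_tool, never from a script. Its argument "motion" is a list that holds one entry, the list of rows, each a list of 6 numbers: the shift along the tool's x, y, z in units of 50 mm (1.0 is 50 mm), then the turn, a rotation vector about the tool's x, y, z in units of 5 degrees (1.0 is 5 degrees). In form: [[[x, y, z, ax, ay, az], ...]]. A call has 1 to 12 rows; each row shifts and turns the pose as measured when the row begins, along the tool's axes as they then stand; what a row does not reach is not made up. A row lasts 1/10 s, in which the tool goes at most 50 mm and 8.59 degrees, less where a joint would pass 70% of its speed; a pose out of reach is approached as far as the arm can. A call is refused whole if a number of a shift passes 1 or a number of a turn 1, either way. A call with a gripper value outside its range is refused whole. "jaw" is the closure in counts, from 0 (fully open) to 255 (shut), set as the call begins (left out, the last holds). The fingers move at their own pace and stop on an object; "force" is the grip in N (left out, the last holds). Time passes only in rows, so rows that do not move let the fingers close. It gives the time, the measured TCP pose, the force and the opening at its end, in the units of the state.
- status.get_obs(): the state, without advancing time (a new reading comes with each control period).
- cams.camera(name): name is "scene" or "side" or "wrist"; returns a dict with "color" (400x640x3 uint8, red, green, blue), "vertical_fov" (degrees; the focal length in pixels is half the picture's height over the tangent of half this angle, whatever the lens; pixels are square), "cx", "cy" (the principal point, pixels), "extrinsics" (4x4, takes a point from camera to world coordinates). Camera axes: x right, y down, z forward; pixel columns grow to the right and rows downward; lengths in m; the calibration is good to about 2 mm. A picture is of the moment at which its call begins. There is no depth.
- order.hand_in(): hands the job in, once; it reports no verdict.
The state is a dict: "clock": time; "joint_pos": joint angles; "joint_velocities": joint speeds; "tau": joint torques, N m; "position": TCP position; "ee_rot": TCP orientation; "ft_force": force on the tool from outside, world axes, zero at the start; "torque": the same for the moment, N m; "grip_width": opening from 0.0 (shut) to 1.0 (fully open).
Only numpy, scipy, OpenCV 4.12 (cv2) and the standard library are available. Lean on these libraries where they do the work, as an engineer would, in place of code of your own. Each camera call takes 0.05 s, during which the arm holds its last target.

## Working session

There is one attempt and no reset: what is moved stays moved. The work goes in short steps, Python scripts to look and compute and a tool call to move; the robot and the scene stay as the last step left them, time stands still between calls to the robot, and variables do not carry over. Pictures are saved under pics/ and viewed, and the job is handed in when it is done.

Besides the shell and the picture viewer there is one more tool, called in YAML: its name, and indented under it one key for each argument. servo_tool: Moves the arm, as the interface text tells. Its arguments: {"type":"object","properties":{"motion":{"type":"array","items":{"type":"array","items":{"type":"array","items":{"type":"number"}}}},"jaw":{"type":"number"},"force":{"type":"number"}},"required":["motion"]}

```bash
ls; mkdir -p pics; python3 - <<'E'
from workcell import status,cams,manip
import cv2
o=status.get_obs();print(o)
for n in("scene","side","wrist"):
    c=cams.camera(n);cv2.imwrite(f"pics/{n}0.png",c["color"][:,:,::-1]);print(n,c["vertical_fov"],c["cx"],c["cy"],c["extrinsics"].round(4).tolist())
E
```

```text
pics
{'clock': 0.0, 'joint_pos': array([-0.02262809,  0.33284883, -0.06466619,  1.46095966,  0.0216065 ,
        1.34988129, -0.08846707]), 'joint_velocities': array([-4.00284681e-04, -7.00221733e-06, -1.02592966e-03,  9.04010001e-04,
        1.31697092e-03,  2.19531269e-03, -3.45937833e-04]), 'tau': array([ 4.98105128e-04, -6.25449800e+01,  4.97091911e-02, -3.91610491e+01,
        1.63588714e-02,  9.83294769e-03, -6.01235030e-06]), 'position': array([6.24866316e-01, 4.10929952e-06, 4.03921308e-01]), 'ee_rot': array([ 9.99999754e-01,  2.59325761e-05, -6.99637036e-04,  4.14939461e-05]), 'ft_force': array([ 0.08233968, -0.12238344,  0.08909236]), 'torque': array([-0.05111075,  0.04254613, -0.01656596]), 'grip_width': 0.994792796709343}
scene 47.90240847276091 319.876788018728 193.88412064164496 [[-0.147, 0.6948, -0.7041, 1.2614], [0.9891, 0.0952, -0.1125, 0.0742], [-0.0111, -0.7129, -0.7012, 0.7476], [0.0, 0.0, 0.0, 1.0]]
side 44.01279695541198 317.5865682260688 196.20229245646868 [[0.7737, -0.4035, 0.4885, -0.0474], [-0.6335, -0.5035, 0.5875, -0.7869], [0.0089, -0.764, -0.6451, 0.8804], [0.0, 0.0, 0.0, 1.0]]
wrist 66.71064540733373 319.619672012104 198.92259488536914 [[1.0, 0.0008, -0.0015, 0.625], [0.0003, -0.9518, -0.3068, 0.0783], [-0.0017, 0.3068, -0.9518, 0.3739], [0.0, 0.0, 0.0, 1.0]]
```

View pics/scene0.png

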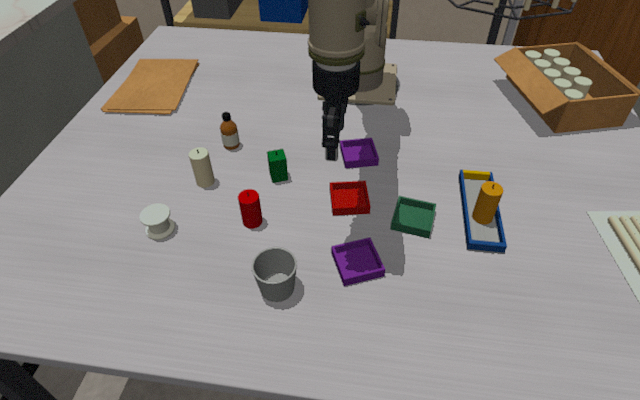

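View pics/side0.png

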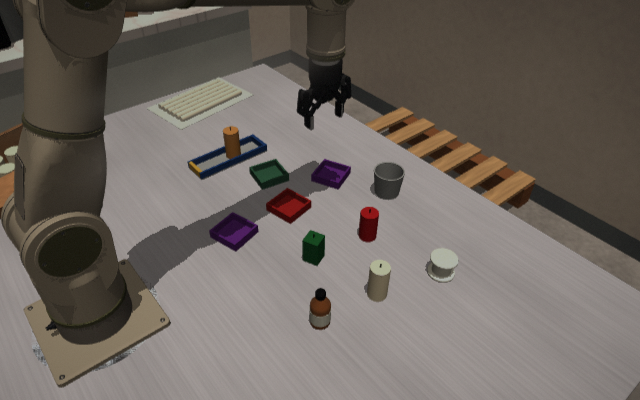

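View pics/wrist0.png

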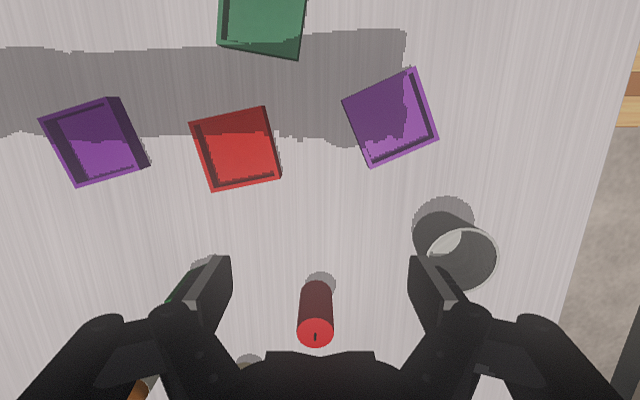

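The scene view shows the bottle, ivory (202,168), green (278,166), red (250,210) and can on the left, and the trays: purple ×2, red (350,198), green (413,216). The lane with the honey candle is at (482,210). I'll enlarge to get exact pixel positions.

```bash
cat > h.py <<'E'
import numpy as np,cv2,json
from workcell import status,cams
def grab(n,tag):
    c=cams.camera(n);cv2.imwrite(f"pics/{n}{tag}.png",c["color"][:,:,::-1]);return c
def ray(c,u,v,z):
    f=200/np.tan(np.radians(c["vertical_fov"]/2));E=c["extrinsics"]
    d=E[:3,:3]@[(u-c["cx"])/f,(v-c["cy"])/f,1];o=E[:3,3]
    return (o+d*(z-o[2])/d[2])[:2]
def proj(c,P):
    f=200/np.tan(np.radians(c["vertical_fov"]/2));E=c["extrinsics"]
    p=(np.atleast_2d(P)-E[:3,3])@E[:3,:3]
    return np.c_[f*p[:,0]/p[:,2]+c["cx"],f*p[:,1]/p[:,2]+c["cy"]]
def crop(src,x0,y0,w,h,k,out):
    im=cv2.imread(f"pics/{src}.png")[y0:y0+h,x0:x0+w]
    im=cv2.resize(im,None,fx=k,fy=k,interpolation=cv2.INTER_CUBIC)
    for i in range(0,w,20):
        cv2.putText(im,str(x0+i),(i*k,9),0,.35,(255,0,0),1);cv2.line(im,(i*k,10),(i*k,16),(255,0,0),1)
    for i in range(0,h,20):
        cv2.putText(im,str(y0+i),(0,i*k+4),0,.35,(255,0,0),1);cv2.line(im,(24,i*k),(30,i*k),(255,0,0),1)
    cv2.imwrite(f"pics/{out}.png",im)
E
python3 - <<'E'
from h import *
crop("scene0",130,105,190,145,4,"c1")
crop("scene0",320,125,190,145,4,"c2")
crop("side0",180,120,195,145,4,"c3")
crop("side0",290,190,190,145,4,"c4")
E
```

```text
(no output)
```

View pics/c1.png

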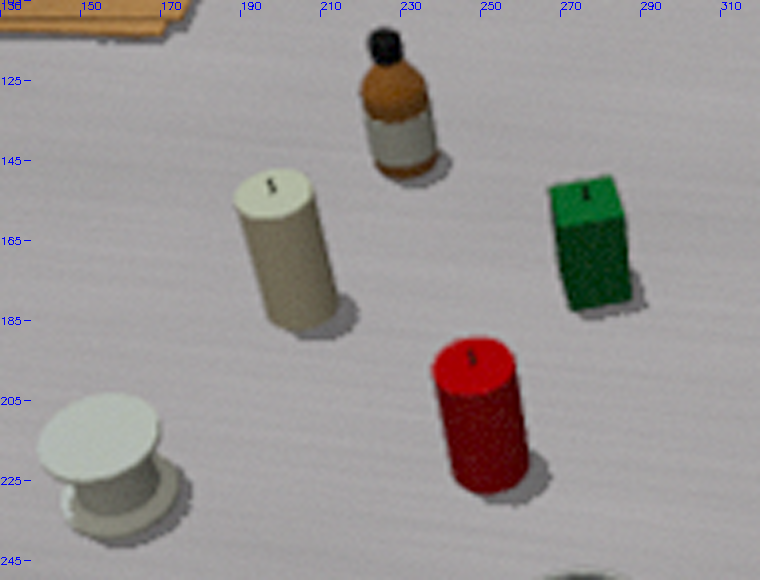

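View pics/c2.png

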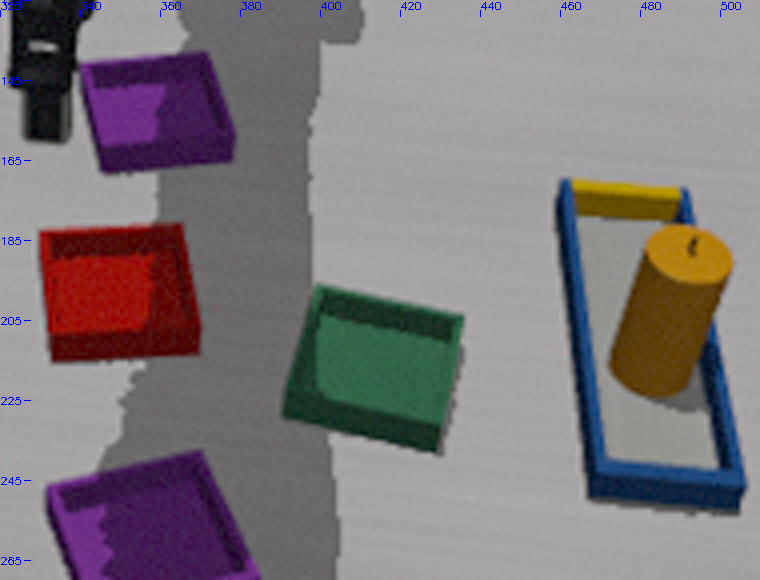

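View pics/c3.png

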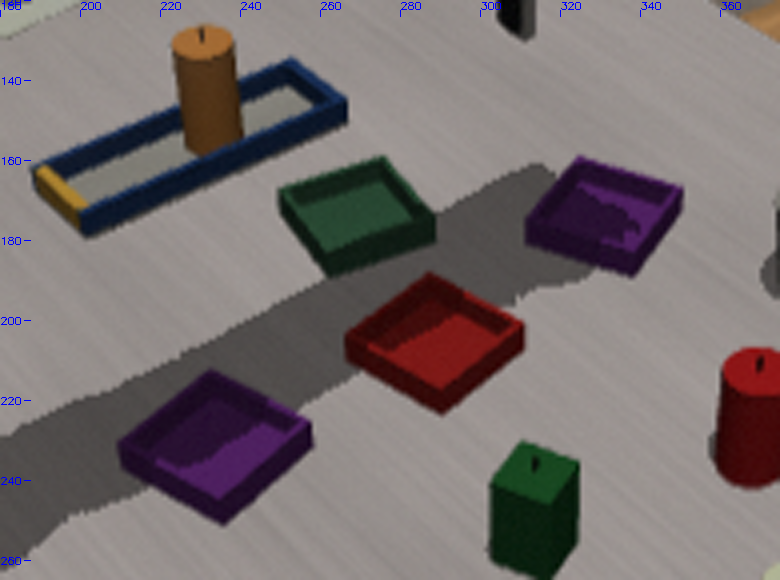

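View pics/c4.png

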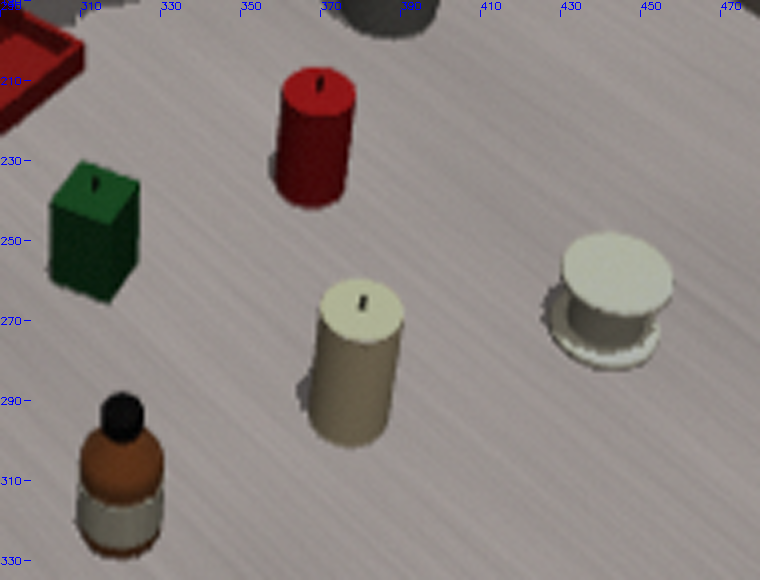

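```bash
cat > m.py <<'E'
from h import *
S=grab("scene","1");D=grab("side","1")
s1=lambda p:(130+p[0]/4,105+p[1]/4)
s2=lambda p:(320+p[0]/4,125+p[1]/4)
d3=lambda p:(180+p[0]/4,120+p[1]/4)
d4=lambda p:(290+p[0]/4,190+p[1]/4)
def sh(n,a,b,z):
    A=ray(S,*a,z);B=ray(D,*b,z);print(n,A.round(4),B.round(4),"d mm",((A-B)*1000).round(1))
sh("ivory",s1((275,194)),d4((361,311)),.09)
sh("red",s1((474,366)),d4((318,92)),.08)
sh("spool",s1((100,435)),d4((617,272)),.05)
sh("honey",s2((688,254)),d3((203,44)),.094)
for n,L,f,z in [("green S",[(549,187),(611,177),(625,212),(562,222)],s1,.07),("redtray S",[(39,232),(183,223),(200,328),(51,333)],s2,.024),
  ("gtray S",[(316,284),(463,316),(442,425),(287,403)],s2,.024),("lane S",[(568,179),(688,188),(745,485),(588,480)],s2,.024)]:
    P=np.array([ray(S,*f(p),z) for p in L]);print(n,P.round(3).tolist(),"c",P.mean(0).round(4),"sides",np.linalg.norm(P-np.roll(P,-1,0),axis=1).round(3))
for n,L,f,z in [("green D",[(84,160),(139,181),(107,223),(50,203)],d4,.07),("redtray D",[(347,336),(430,272),(524,322),(442,385)],d3,.024),
  ("gtray D",[(279,190),(384,156),(436,212),(328,250)],d3,.024),("lane D",[(32,166),(292,58),(347,98),(84,212)],d3,.024)]:
    P=np.array([ray(D,*f(p),z) for p in L]);print(n,P.round(3).tolist(),"c",P.mean(0).round(4),"sides",np.linalg.norm(P-np.roll(P,-1,0),axis=1).round(3))
print("bottle",ray(S,*s1((406,160)),0),ray(D,*d4((120,535)),0))
E
python3 m.py
```

```text
ivory [ 0.5078 -0.3272] [ 0.5059 -0.3318] d mm [1.9 4.5]
red [ 0.6192 -0.1809] [ 0.6166 -0.185 ] d mm [2.6 4.2]
spool [ 0.6681 -0.3763] [ 0.6681 -0.3792] d mm [0.  2.9]
honey [0.5406 0.3222] [0.5371 0.3148] d mm [3.4 7.4]
green S [[0.457, -0.18], [0.443, -0.145], [0.473, -0.13], [0.487, -0.165]] c [ 0.4649 -0.1548] sides [0.037 0.034 0.037 0.034]
redtray S [[0.496, -0.024], [0.476, 0.059], [0.561, 0.075], [0.576, -0.007]] c [0.5272 0.0255] sides [0.085 0.086 0.083 0.082]
gtray S [[0.517, 0.137], [0.532, 0.219], [0.614, 0.205], [0.61, 0.124]] c [0.5682 0.1715] sides [0.083 0.084 0.081 0.094]
lane S [[0.406, 0.285], [0.405, 0.356], [0.634, 0.357], [0.641, 0.278]] c [0.5215 0.319 ] sides [0.07  0.229 0.079 0.235]
green D [[0.476, -0.134], [0.49, -0.168], [0.454, -0.183], [0.439, -0.15]] c [ 0.4649 -0.1587] sides [0.036 0.039 0.036 0.04 ]
redtray D [[0.477, 0.052], [0.559, 0.071], [0.576, -0.01], [0.497, -0.025]] c [0.5271 0.022 ] sides [0.085 0.083 0.081 0.08 ]
gtray D [[0.53, 0.214], [0.613, 0.201], [0.602, 0.123], [0.518, 0.135]] c [0.5659 0.1679] sides [0.084 0.079 0.085 0.08 ]
lane D [[0.406, 0.35], [0.633, 0.352], [0.635, 0.28], [0.408, 0.278]] c [0.5204 0.315 ] sides [0.227 0.073 0.227 0.072]
bottle [ 0.35855532 -0.30709608] [ 0.35856996 -0.31157366]
```

Both cameras agree to a few millimetres, and averages are well within the clearances. I'll move above the honey candle at (0.539, 0.318) and turn the jaws across the lane.

servo_tool:
  motion:
    - [[-0.22,-0.8,0,0,0,0],[-0.22,-0.8,0,0,0,0],[-0.22,-0.8,0,0,0,0],[-0.22,-0.8,0,0,0,0],[-0.22,-0.8,0,0,0,0],[-0.22,-0.8,0,0,0,0],[-0.22,-0.8,0,0,0,0],[-0.22,-0.8,0,0,0,0],[0,0,0,0,0,-1],[0,0,0,0,0,-1],[0,0,0,0,0,-1],[0,0,0,0,0,-1]]
  jaw: 0

```text
clock: 1.45
position: [0.5326, 0.3326, 0.4015]
ee_rot: [0.984, 0.178, -0.002, 0.0]
ft_force: [-0.6, 0.5, 0.2]
grip_width: 0.997
```

servo_tool:
  motion:
    - [[0,0,0,0,0,-1],[0,0,0,0,0,-1],[0,0,0,0,0,-1],[0,0,0,0,0,-1],[0,0,0,0,0,-1],[0,0,0,0,0,-1],[0,0,0,0,0,-1],[0,0,0,0,0,-1],[0,0,0,0,0,-1],[0,0,0,0,0,-1],[0,0,0,0,0,-1],[0,0,0,0,0,-1]]

```text
clock: 2.65
position: [0.5324, 0.3323, 0.3994]
ee_rot: [0.748, 0.663, -0.004, -0.001]
ft_force: [0.2, -0.3, -0.4]
grip_width: 0.999
```

servo_tool:
  motion:
    - [[0,0,0,0,0,-1],[0,0,0,0,0,-0.4],[-0.14,0.07,0.4,0,0,0],[-0.14,0.07,0.4,0,0,0],[0,0,0,0,0,0]]

```text
clock: 3.15
position: [0.5395, 0.3177, 0.3583]
ee_rot: [0.703, 0.711, -0.004, -0.001]
ft_force: [0.4, 0.8, -0.7]
grip_width: 0.997
```

```bash
python3 - <<'E'
from h import *
o=status.get_obs();print(o["position"],o["ee_rot"],o["joint_pos"])
c=grab("wrist","2")
for x,y,z,r in [(.539,.3185,.094,.0225)]:
    t=np.linspace(0,6.28,40)
    print(proj(c,[(x,y,z)]))
E
```

```text
[0.53950144 0.31771419 0.3582881 ] [ 0.70317758  0.71100462 -0.00351215 -0.00117198] [-0.25274278  0.40322654 -0.45821516  1.49700018  0.17998614  1.2908863
  0.85172353]
[[322.02711295 204.09341852]]
```

View pics/wrist2.png

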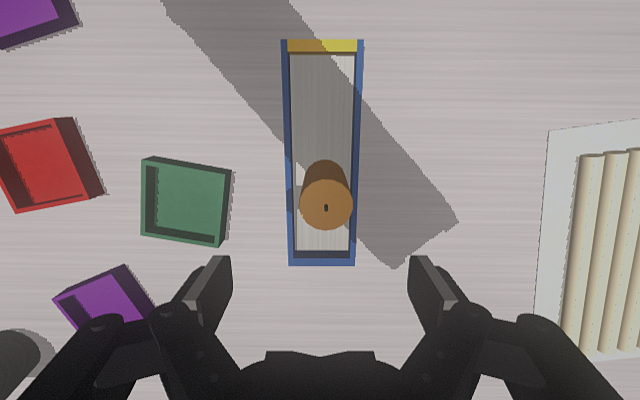

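```bash
python3 - <<'E'
from h import *
c=cams.camera("wrist")
print("honey",ray(c,326,204,.094))
for p in [(281,39.5),(364,39.5),(289,252),(355,252),(288,265),(355,265)]: print(p,ray(c,*p,.024).round(4))
print("gt",[ray(c,*p,.024).round(4).tolist() for p in [(142,159),(234,170),(221,247),(141,236)]])
print("rt",[ray(c,*p,.024).round(4).tolist() for p in [(59,118),(91,194)]])
E
python3 -c "
from h import *
crop('wrist2',250,30,130,130,5,'c5')"
```

```text
honey [0.53963403 0.32294474]
(281, 39.5) [0.4062 0.2809]
(364, 39.5) [0.4054 0.3561]
(289, 252) [0.62   0.2842]
(355, 252) [0.6191 0.358 ]
(288, 265) [0.6364 0.2828]
(355, 265) [0.6354 0.3588]
gt [[0.5172, 0.1367], [0.5274, 0.2294], [0.6149, 0.2086], [0.6027, 0.1216]]
rt [[0.4777, 0.0621], [0.555, 0.0768]]
```

View pics/c5.png

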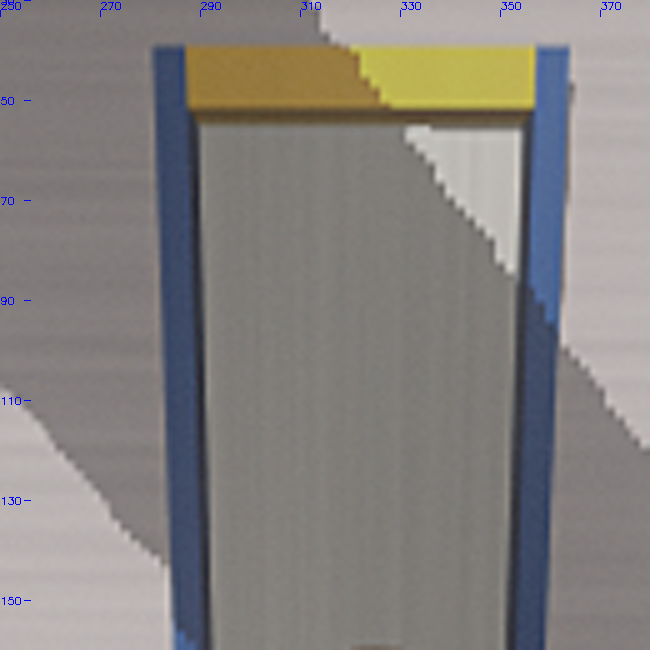

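servo_tool:
  motion:
    - [[0.07,0,0.4,0,0,0],[0,0,0.5,0,0,0],[0,0,0.5,0,0,0],[0,0,0.5,0,0,0],[0,0,0.5,0,0,0],[0,0,0.4,0,0,0],[0,0,0.1,0,0,0],[0,0,0,0,0,0]]

```text
clock: 4.05
position: [0.5404, 0.3303, 0.2237]
ee_rot: [0.702, 0.713, 0.007, -0.0]
ft_force: [-0.4, -0.1, -0.0]
grip_width: 1.002
```

servo_tool:
  motion:
    - [[0,0,0,0,0,0],[0,0,0,0,0,0],[0,0,0,0,0,0],[0,0,0,0,0,0],[0,0,0,0,0,0],[0,0,0,0,0,0],[0,0,0,0,0,0],[0,0,0,0,0,0],[0,0,0,0,0,0],[0,0,0,0,0,0]]
  jaw: 255
  force: 30

```text
clock: 5.05
position: [0.5415, 0.3311, 0.2287]
ee_rot: [0.702, 0.712, 0.009, 0.001]
ft_force: [-0.0, 0.1, -1.6]
grip_width: 0.55
```

```bash
python3 - <<'E'
from h import *
o=status.get_obs();print(o["position"],o["ee_rot"],o["joint_pos"].round(3),o["ft_force"],o["clock"])
c=grab("wrist","3");c=grab("side","3")
crop("side3",150,60,200,150,4,"c6")
E
```

```text
[0.5414798  0.33109118 0.22866721] [0.70173027 0.71238014 0.00940976 0.00078391] [-0.287  0.533 -0.435  1.607  0.251  1.038  0.793] [-0.02085134  0.14668194 -1.63605164] 5.05
```

View pics/wrist3.png

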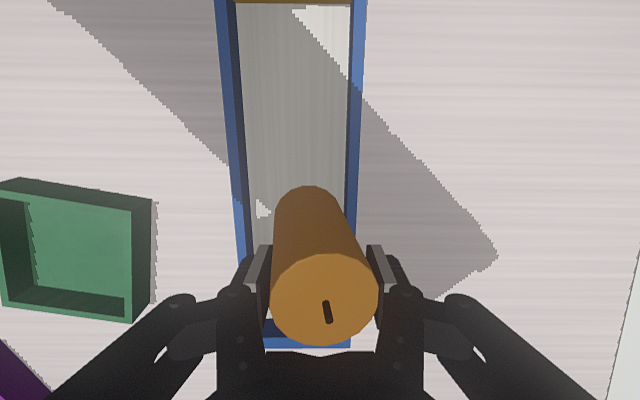

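View pics/c6.png

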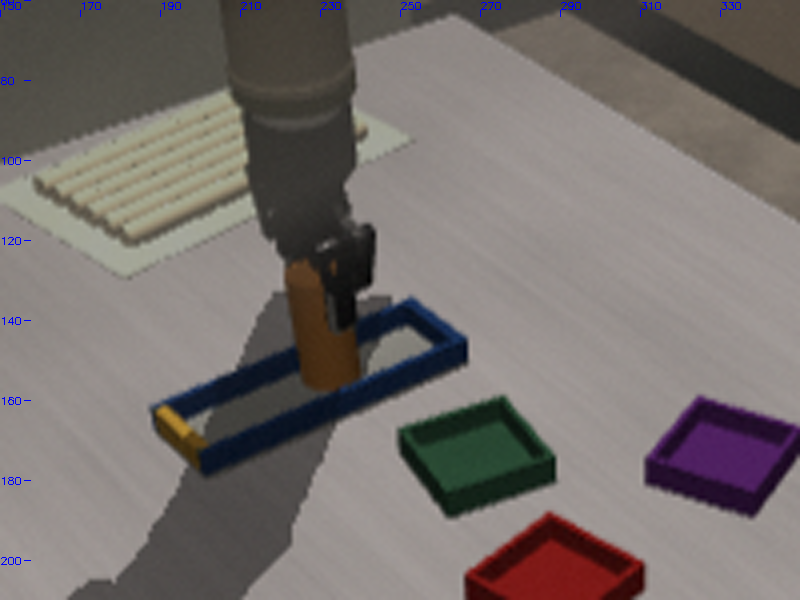

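```bash
cat >> h.py <<'E'
from scipy.spatial.transform import Rotation as Rn
def need(x,y,z,yaw):
    o=status.get_obs();R=Rn.from_quat(o["ee_rot"]);T=Rn.from_euler("z",yaw,degrees=True)*Rn.from_quat([1,0,0,0])
    rv=np.degrees((R.inv()*T).as_rotvec())/5
    print("pos",o["position"].round(4),"F",o["ft_force"].round(1),"w mm",round(o["grip_width"]*85,1),"t",round(o["clock"],2))
    print("shift units",(R.inv().apply(np.array([x,y,z])-o["position"])/.05).round(2),"turn units",rv.round(2))
E
python3 - <<'E'
from h import *
need(.45,.3195,.226,90)
E
```

```text
pos [0.5415 0.3311 0.2287] F [-0.1 -0.8 -1. ] w mm 46.6 t 5.15
shift units [-0.2  -1.83  0.02] turn units [ 0.17 -0.14  0.17]
```

servo_tool:
  motion:
    - [[-0.07,-0.1,0,0.06,-0.05,0.06],[-0.07,-0.2,0,0.06,-0.05,0.06],[-0.06,-0.3,0,0.05,-0.04,0.05],[0,-0.3,0,0,0,0],[0,-0.3,0,0,0,0],[0,-0.3,0,0,0,0],[0,-0.2,0,0,0,0],[0,-0.1,0,0,0,0],[0,0,0,0,0,0]]

```text
clock: 6.05
position: [0.4438, 0.3187, 0.2285]
ee_rot: [0.708, 0.706, -0.002, -0.0]
ft_force: [0.9, -0.7, -1.1]
grip_width: 0.527
```

```bash
python3 - <<'E'
from h import *
need(.4405,.3195,.222,90)
grab("side","4");crop("side4",150,60,150,130,5,"c7")
grab("scene","4");crop("scene4",430,120,100,140,5,"c8")
E
```

```text
pos [0.4438 0.3187 0.2285] F [ 0.9 -0.7 -1.1] w mm 44.8 t 6.05
shift units [ 0.02 -0.07  0.13] turn units [-0.03  0.03 -0.03]
```

View pics/c7.png

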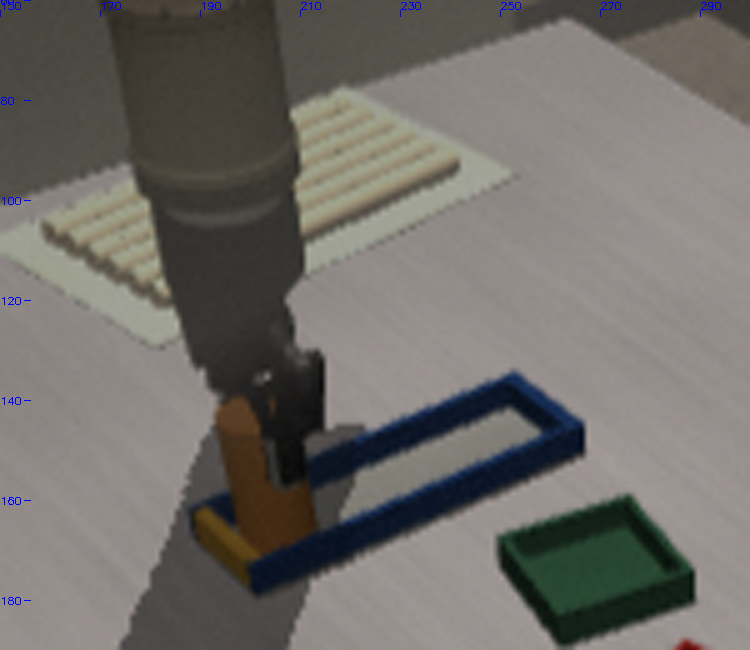

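View pics/c8.png

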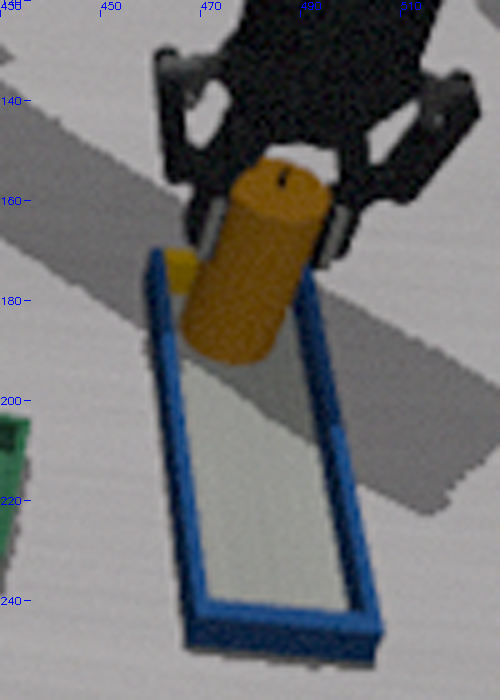

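```bash
cat >> h.py <<'E'
def cyl(c,src,x,y,z0,h,out,box,k=5,r=.0225):
    im=cv2.imread(f"pics/{src}.png");x0,y0,w,hh=box
    im=cv2.resize(im[y0:y0+hh,x0:x0+w],None,fx=k,fy=k,interpolation=cv2.INTER_CUBIC)
    t=np.linspace(0,2*np.pi,60)
    for z in (z0,z0+h):
        p=(proj(c,np.c_[x+r*np.cos(t),y+r*np.sin(t),0*t+z])+.5-[x0,y0])*k
        cv2.polylines(im,[p.round().astype(int)],True,(255,255,255),1)
    cv2.imwrite(f"pics/{out}.png",im)
E
python3 - <<'E'
from h import *
S=cams.camera("scene");D=cams.camera("side")
print(ray(S,486.4,157.4,.098),ray(D,197.6,141,.098))
cyl(S,"scene4",.4435,.3205,.008,.09,"o1",(430,120,100,110))
cyl(D,"side4",.4435,.317,.008,.09,"o2",(160,110,100,110))
cv2.imwrite("pics/o3.png",np.hstack([cv2.imread("pics/o1.png"),cv2.imread("pics/o2.png")])[:, :800] if 0 else cv2.resize(np.hstack([cv2.imread("pics/o1.png"),cv2.imread("pics/o2.png")]),(800,440)))
E
```

```text
[0.44401806 0.3205532 ] [0.43408063 0.32280669]
```

View pics/o3.png

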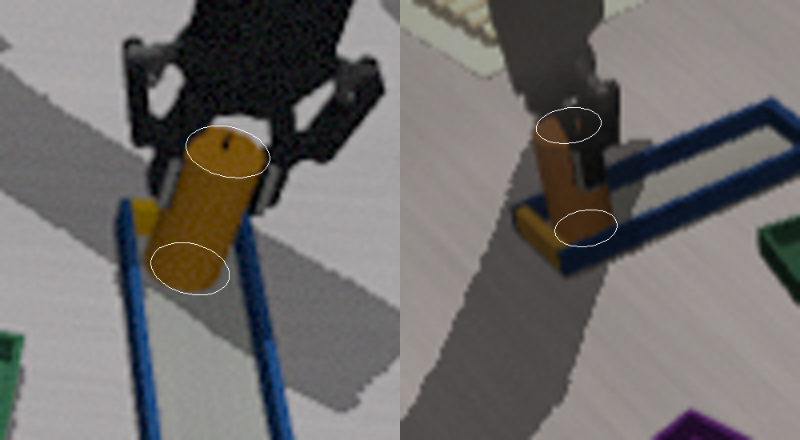

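servo_tool:
  motion:
    - [[0,0,0.05,0,0,0],[0,0,0.04,0,0,0],[0,0,0,0,0,0]]

```text
clock: 6.55
position: [0.448, 0.3174, 0.2271]
ee_rot: [0.71, 0.705, -0.001, 0.002]
ft_force: [-0.6, -0.0, -0.9]
grip_width: 0.521
```

servo_tool:
  motion:
    - [[0,-0.05,0.02,0,0,0],[0,-0.05,0,0,0,0],[0,0,0,0,0,0]]

```text
clock: 6.85
position: [0.4443, 0.3173, 0.2266]
ee_rot: [0.71, 0.704, 0.0, 0.002]
ft_force: [-1.3, -0.4, 2.8]
grip_width: 0.523
```

servo_tool:
  motion:
    - [[0,-0.1,0,0,0,0],[0,-0.1,0,0,0,0],[0,-0.05,0,0,0,0]]

```text
clock: 7.15
position: [0.4342, 0.3169, 0.2279]
ee_rot: [0.711, 0.703, 0.004, 0.004]
ft_force: [6.0, -0.9, 0.0]
grip_width: 0.518
```

servo_tool:
  motion:
    - [[0,-0.1,0,0,0,0],[0,-0.1,0,0,0,0],[0,-0.1,0,0,0,0]]

```text
clock: 7.45
position: [0.4227, 0.3166, 0.2299]
ee_rot: [0.712, 0.702, 0.009, 0.007]
ft_force: [7.6, -0.4, 0.9]
grip_width: 0.521
```

servo_tool:
  motion:
    - [[0,0.06,0.05,0,0,0],[0,0,0,0,0,0]]

```text
clock: 7.65
position: [0.4252, 0.3172, 0.2285]
ee_rot: [0.712, 0.702, 0.01, 0.007]
ft_force: [0.9, -1.7, 3.9]
grip_width: 0.517
```

```bash
python3 - <<'E'
from h import *
need(.4385,.3195,.222,90)
S=grab("scene","5");D=grab("side","5");grab("wrist","5")
cyl(S,"scene5",.4385,.3205,.004,.09,"o1",(430,120,100,110))
cyl(D,"side5",.4385,.317,.004,.09,"o2",(160,110,100,110))
cv2.imwrite("pics/o4.png",cv2.resize(np.hstack([cv2.imread("pics/o1.png"),cv2.imread("pics/o2.png")]),(800,440)))
E
```

```text
pos [0.4252 0.3172 0.2285] F [ 0.9 -1.7  3.9] w mm 43.9 t 7.65
shift units [0.05 0.26 0.14] turn units [ 0.27 -0.05 -0.15]
```

View pics/o4.png

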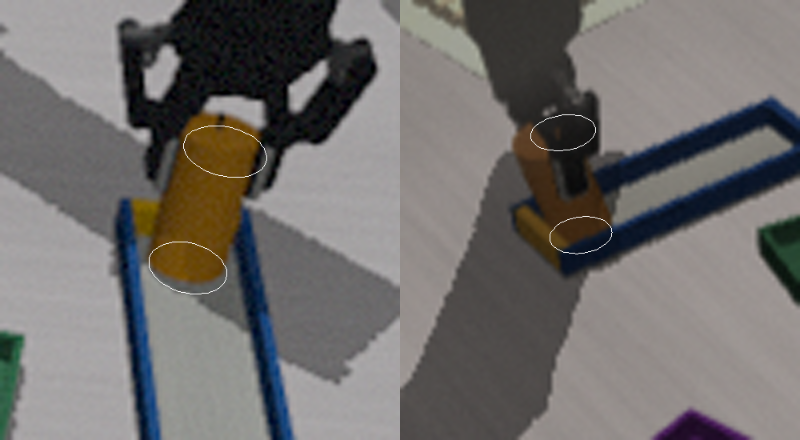

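View pics/wrist5.png

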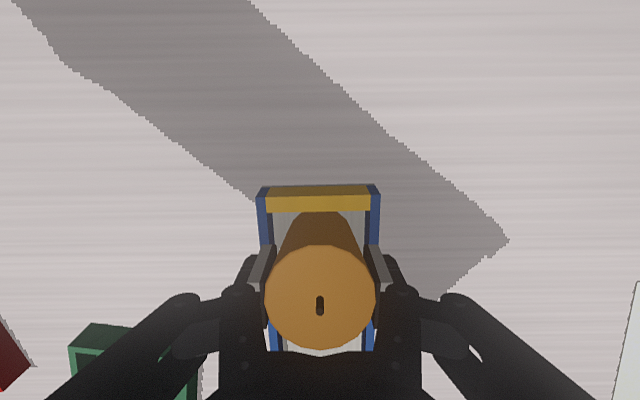

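The honey candle is leaning forward over the stop because I overpushed it, so I'm backing off to set it upright.

servo_tool:
  motion:
    - [[0.02,0.15,0,0.1,-0.02,-0.06],[0.02,0.15,0,0.1,-0.02,-0.06],[0,0.05,0.0,0.07,0,-0.03],[0,0,0,0,0,0]]

```text
clock: 8.2
position: [0.4414, 0.3199, 0.2281]
ee_rot: [0.706, 0.708, -0.003, -0.002]
ft_force: [-2.7, -3.2, 8.7]
grip_width: 0.517
```

```bash
python3 - <<'E'
from h import *
need(.4405,.3195,.224,90)
S=grab("scene","6");D=grab("side","6")
cyl(S,"scene6",.4385,.3205,.004,.09,"o1",(430,120,100,110))
cyl(D,"side6",.4385,.317,.004,.09,"o2",(160,110,100,110))
cv2.imwrite("pics/o5.png",cv2.resize(np.hstack([cv2.imread("pics/o1.png"),cv2.imread("pics/o2.png")]),(800,440)))
E
```

```text
pos [0.4414 0.3199 0.2281] F [-2.7 -3.2  8.7] w mm 43.9 t 8.2
shift units [-0.01 -0.02  0.08] turn units [-0.08  0.02  0.04]
```

View pics/o5.png

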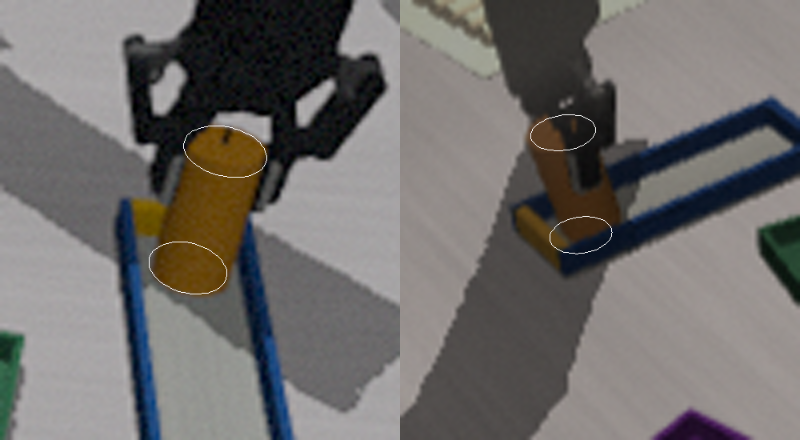

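servo_tool:
  motion:
    - [[0,0,0,0,0,0],[0,0,0,0,0,0],[0,0,0,0,0,0],[0,0,0,0,0,0],[0,0,0,0,0,0],[0,0,0,0,0,0]]
  jaw: 20

```text
clock: 8.9
position: [0.4416, 0.3196, 0.2267]
ee_rot: [0.706, 0.708, -0.004, -0.002]
ft_force: [-1.0, 1.0, -0.0]
grip_width: 0.921
```

servo_tool:
  motion:
    - [[0,0,-0.3,0,0,0],[0,0,-0.6,0,0,0],[0,0,-0.8,0,0,0],[0,0,-0.4,0,0,0],[0,0,0,0,0,0]]

```text
clock: 9.4
position: [0.4419, 0.32, 0.3392]
ee_rot: [0.706, 0.709, -0.004, -0.003]
ft_force: [-0.3, -0.1, -1.2]
grip_width: 0.917
```

```bash
python3 - <<'E'
from h import *
need(.53,.3195,.30,90)
S=grab("scene","7");D=grab("side","7");W=grab("wrist","7")
cyl(S,"scene7",.4405,.3205,.004,.09,"o1",(430,120,100,110))
cyl(D,"side7",.4405,.317,.004,.09,"o2",(160,110,100,110))
cv2.imwrite("pics/o6.png",cv2.resize(np.hstack([cv2.imread("pics/o1.png"),cv2.imread("pics/o2.png")]),(800,440)))
E
```

```text
pos [0.4419 0.32   0.3392] F [-0.3 -0.1 -1.2] w mm 78.0 t 9.4
shift units [-0.02  1.77  0.77] turn units [-0.1   0.02  0.05]
```

View pics/o6.png

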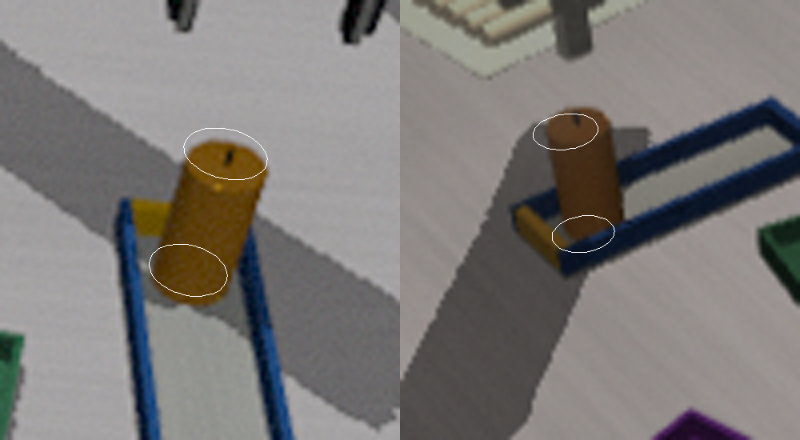

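View pics/wrist7.png

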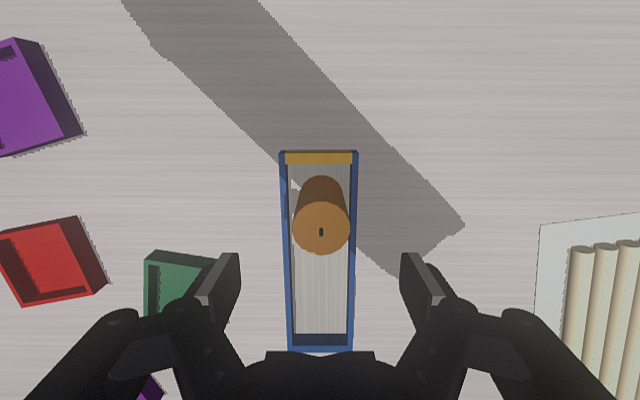

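It stands upright again, about 12 mm short of the stop. I'll push it low from behind with closed fingers, tips at about 27 mm so the gripper body stays above the candle top.

servo_tool:
  motion:
    - [[0,0.3,0,0,0,0],[0,0.5,0,-0.05,0,0.03],[0,0.5,0,-0.05,0,0.02],[0,0.3,0,0,0,0],[0,0.15,0,0,0,0],[0,0,0.5,0,0,0],[0,0,0.5,0,0,0],[0,0,0.5,0,0,0],[0,0,0.4,0,0,0],[0,0,0.2,0,0,0],[0,0,0,0,0,0]]
  jaw: 255

```text
clock: 10.65
position: [0.5254, 0.317, 0.2132]
ee_rot: [0.706, 0.708, -0.013, -0.003]
ft_force: [-0.5, -0.4, 0.1]
grip_width: 0.001
```

```bash
python3 - <<'E'
from h import *
need(.50,.3195,.200,90)
S=grab("scene","8");crop("scene8",420,100,120,150,4,"c9")
W=grab("wrist","8")
E
```

```text
pos [0.5254 0.317  0.2132] F [-0.5 -0.4  0.1] w mm 0.1 t 10.65
shift units [ 0.06 -0.5   0.28] turn units [-0.25  0.16  0.04]
```

View pics/c9.png

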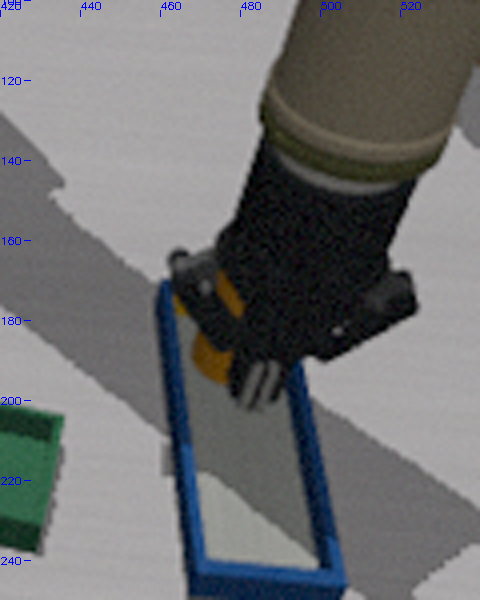

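View pics/wrist8.png

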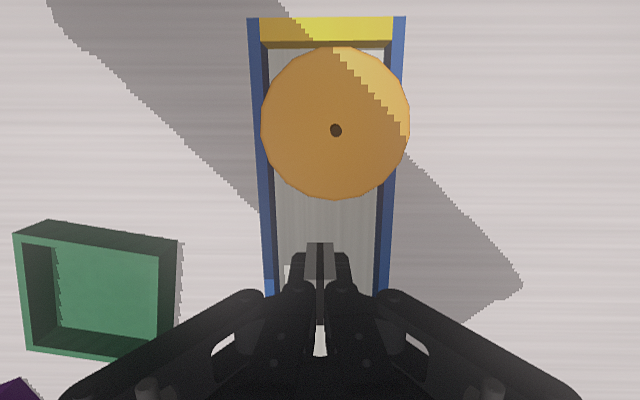

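servo_tool:
  motion:
    - [[0.05,0,0.12,-0.12,0.08,0.02],[0.05,0,0.12,-0.13,0.08,0.02],[0,0,0.04,0,0,0],[0,0,0,0,0,0]]

```text
clock: 11.15
position: [0.5267, 0.3237, 0.2032]
ee_rot: [0.707, 0.707, 0.005, 0.001]
ft_force: [0.2, -0.3, 0.2]
grip_width: 0.0
```

```bash
python3 - <<'E'
from h import *
need(.485,.3215,.200,90)
E
```

```text
pos [0.5267 0.3237 0.2032] F [ 0.2 -0.3  0.2] w mm 0.0 t 11.15
shift units [-0.04 -0.83  0.06] turn units [ 0.1  -0.06 -0.01]
```

servo_tool:
  motion:
    - [[-0.03,-0.15,0.03,0.05,-0.03,0],[0,-0.2,0.03,0.05,-0.03,0],[0,-0.2,0,0,0,0],[0,-0.15,0,0,0,0],[0,0,0,0,0,0]]

```text
clock: 11.65
position: [0.488, 0.3222, 0.2003]
ee_rot: [0.707, 0.707, -0.0, -0.0]
ft_force: [1.1, 0.8, -0.3]
grip_width: -0.003
```

servo_tool:
  motion:
    - [[0,-0.08,0,0,0,0],[0,-0.08,0,0,0,0],[0,0,0,0,0,0]]

```text
clock: 11.95
position: [0.4796, 0.3223, 0.2009]
ee_rot: [0.707, 0.707, 0.0, 0.0]
ft_force: [-0.3, -0.8, -0.3]
grip_width: -0.002
```

```bash
python3 - <<'E'
from h import *
need(.472,.3205,.200,90)
W=grab("wrist","9")
E
```

```text
pos [0.4796 0.3223 0.2009] F [-0.3 -0.8 -0.3] w mm -0.2 t 11.95
shift units [-0.04 -0.15  0.02] turn units [ 0.01 -0.   -0.  ]
```

View pics/wrist9.png

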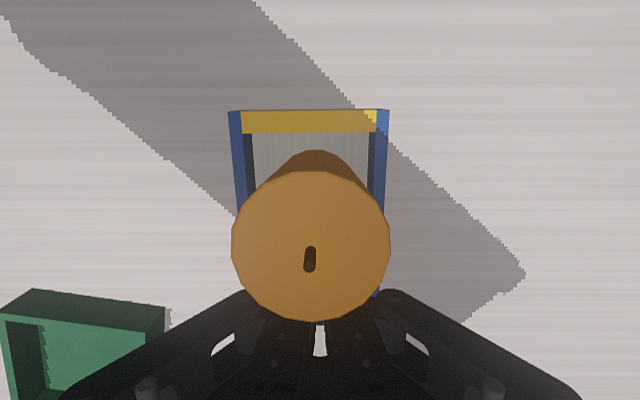

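servo_tool:
  motion:
    - [[0,-0.08,0,0,0,0],[0,-0.06,0,0,0,0],[0,0,0,0,0,0]]

```text
clock: 12.3
position: [0.473, 0.3221, 0.201]
ee_rot: [0.707, 0.707, 0.001, 0.0]
ft_force: [0.2, -0.2, -0.3]
grip_width: -0.007
```

```bash
python3 - <<'E'
from h import *
need(.472,.3205,.200,90)
W=grab("wrist","10");crop("wrist10",220,60,180,130,4,"c10")
E
```

```text
pos [0.473  0.3221 0.201 ] F [ 0.2 -0.2 -0.3] w mm -0.6 t 12.3
shift units [-0.03 -0.02  0.02] turn units [ 0.02 -0.01 -0.01]
```

View pics/c10.png

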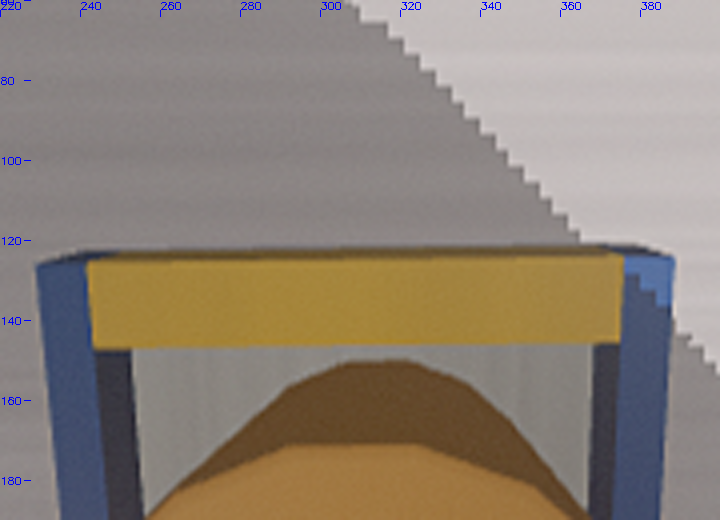

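```bash
python3 - <<'E'
from h import *
c=cams.camera("wrist")
print(ray(c,316,146.5,.024),ray(c,316,150,.004),ray(c,316,146,.024)); print(proj(c,[(.416,.32,.024),(.416,.32,.004)]))
E
```

```text
[0.41580953 0.32023236] [0.4205616  0.31997412] [0.41557032 0.32023343]
[[315.5188022  146.89810453]
 [316.0100606  141.60132849]]
```

servo_tool:
  motion:
    - [[0,-0.06,0,0,0,0],[0,-0.04,0,0,0,0],[0,0,0,0,0,0]]

```text
clock: 12.7
position: [0.4694, 0.322, 0.2018]
ee_rot: [0.708, 0.706, 0.003, 0.001]
ft_force: [1.1, 0.9, -0.9]
grip_width: -0.003
```

servo_tool:
  motion:
    - [[0,-0.02,0,0,0,0],[0,-0.02,0,0,0,0]]

```text
clock: 12.9
position: [0.4683, 0.3219, 0.2024]
ee_rot: [0.708, 0.706, 0.004, 0.002]
ft_force: [5.3, 1.1, 0.7]
grip_width: -0.001
```

```bash
python3 - <<'E'
from h import *
need(.472,.3205,.200,90)
W=grab("wrist","11");crop("wrist11",220,60,180,130,4,"c11")
print(proj(W,[(.416,.32,.024),(.416,.32,.004)]))
E
```

```text
pos [0.4683 0.3219 0.2024] F [5.3 1.1 0.7] w mm -0.1 t 12.9
shift units [-0.03  0.07  0.05] turn units [ 0.09 -0.03 -0.03]
[[314.81970012 154.10768454]
 [315.29183793 147.82578646]]
```

View pics/c11.png

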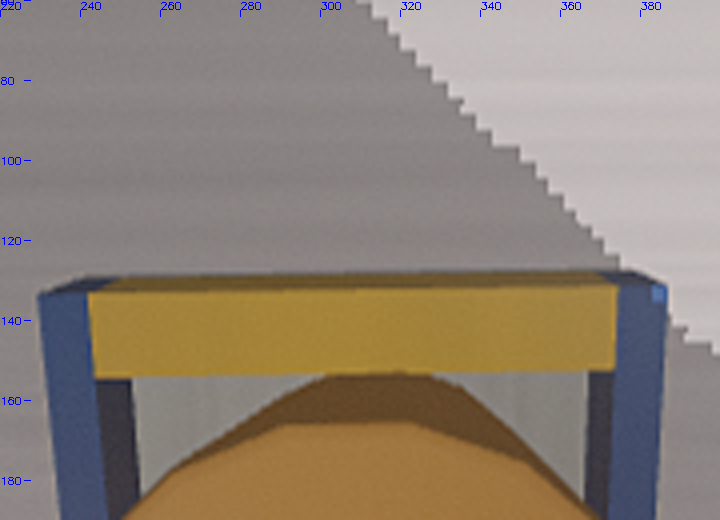

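Contact: the force has risen to 5 N and the candle edge meets the yellow stop. Backing off to check.

servo_tool:
  motion:
    - [[0,0.15,0,0,0,0],[0,0.4,0,0,0,0],[0,0.5,0,0,0,0],[0,0.2,-0.3,0,0,0],[0,0,-0.7,0,0,0],[0,0,-0.8,0,0,0],[0,0,-0.6,0,0,0],[0,0,0,0,0,0]]

```text
clock: 13.75
position: [0.5317, 0.3211, 0.3225]
ee_rot: [0.707, 0.707, -0.003, -0.002]
ft_force: [-0.5, 0.5, 0.5]
grip_width: 0.002
```

```bash
python3 - <<'E'
from h import *
need(.44,.32,.35,90)
S=grab("scene","12");D=grab("side","12");W=grab("wrist","12")
cyl(S,"scene12",.4385,.3215,.004,.09,"o1",(430,120,100,110))
cyl(D,"side12",.4385,.3175,.004,.09,"o2",(160,110,100,110))
cv2.imwrite("pics/o7.png",cv2.resize(np.hstack([cv2.imread("pics/o1.png"),cv2.imread("pics/o2.png")]),(800,440)))
crop("wrist12",240,40,180,150,4,"c12")
E
```

```text
pos [0.5317 0.3211 0.3225] F [-0.5  0.5  0.5] w mm 0.2 t 13.75
shift units [-0.03 -1.84 -0.54] turn units [-0.08  0.03 -0.01]
```

View pics/o7.png

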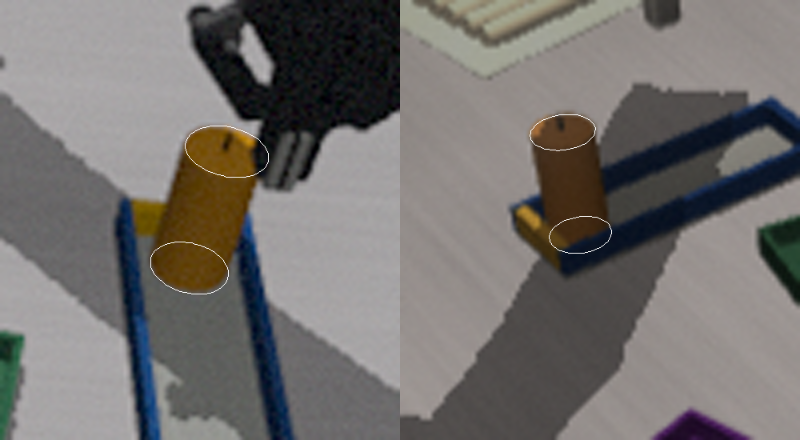

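View pics/c12.png

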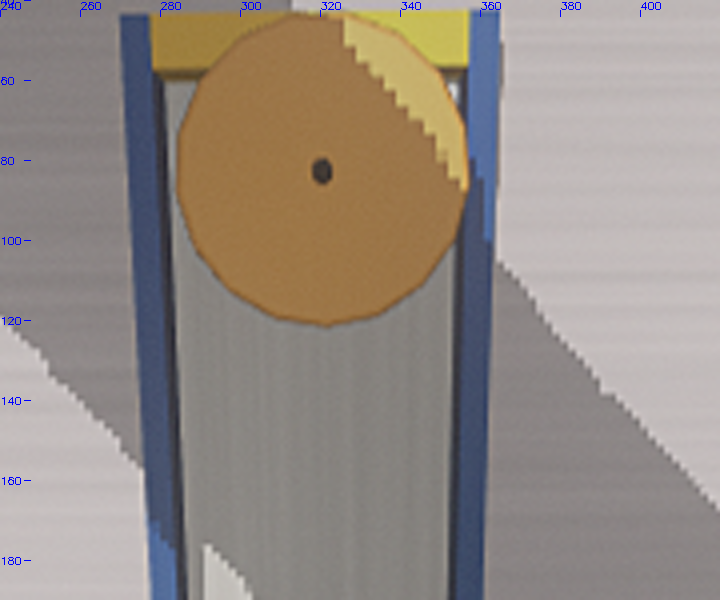

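```bash
python3 - <<'E'
from h import *
c=cams.camera("wrist")
a=ray(c,320.6,82.3,.094);b=ray(c,320,57.5,.024);print(a,b,"gap mm",(a[0]-.0225-b[0])*1e3)
S=cams.camera("scene");D=cams.camera("side")
need(.507,-.3295,.40,90)
E
```

```text
[0.43884078 0.31920514] [0.41556383 0.31843579] gap mm 0.7769536871177762
pos [0.5307 0.3201 0.3168] F [ 1.4  1.  -0.4] w mm -0.1 t 14.05
shift units [-13.    -0.48  -1.57] turn units [-0.15  0.08 -0.01]
```

Measured gap to the stop is about 0.8 mm (within measurement error). Now to the ivory candle.

servo_tool:
  motion:
    - [[-0.3,-0.04,-0.5,-0.05,0.03,0],[-0.6,-0.04,-0.5,-0.05,0.03,0],[-0.9,-0.04,-0.4,-0.05,0.02,0],[-0.9,-0.04,0,0,0,0],[-0.9,-0.04,0,0,0,0],[-0.9,-0.04,0,0,0,0],[-0.9,-0.04,0,0,0,0],[-0.9,-0.04,0,0,0,0],[-0.9,-0.04,0,0,0,0],[-0.9,-0.04,0,0,0,0],[-0.9,-0.04,0,0,0,0],[-0.9,-0.04,0,0,0,0]]
  jaw: 0

```text
clock: 15.25
position: [0.5052, -0.1863, 0.3786]
ee_rot: [0.702, 0.712, -0.006, -0.007]
ft_force: [1.3, -0.3, 0.5]
grip_width: 0.999
```

```bash
python3 - <<'E'
from h import *
need(.507,-.3295,.36,90)
print(status.get_obs()["joint_pos"].round(2))
E
```

```text
pos [ 0.5052 -0.1863  0.3786] F [ 1.3 -0.3  0.5] w mm 84.9 t 15.25
shift units [-2.86  0.    0.37] turn units [-0.2  -0.02  0.15]
[ 0.4   0.17 -0.15  1.71  0.03  1.27  1.83]
```

servo_tool:
  motion:
    - [[-0.7,0,0.1,-0.07,0,0.05],[-0.8,0,0.1,-0.07,0,0.05],[-0.7,0,0.1,-0.06,0,0.05],[-0.4,0,0.1,0,0,0],[-0.15,0,0,0,0,0],[0,0,0,0,0,0]]

```text
clock: 15.85
position: [0.5017, -0.3361, 0.3517]
ee_rot: [0.711, 0.704, -0.002, -0.004]
ft_force: [0.8, 0.3, 1.0]
grip_width: 0.998
```

```bash
python3 - <<'E'
from h import *
W=grab("wrist","13")
need(.507,-.3295,.212,90)
print(proj(W,[(.507,-.3295,.09)]))
E
```

```text
pos [ 0.5019 -0.3353  0.3517] F [-0.9 -0.1 -0.7] w mm 85.2 t 15.9
shift units [0.11 0.13 2.79] turn units [-0.1  -0.04 -0.1 ]
[[327.27197887 212.46039584]]
```

View pics/wrist13.png

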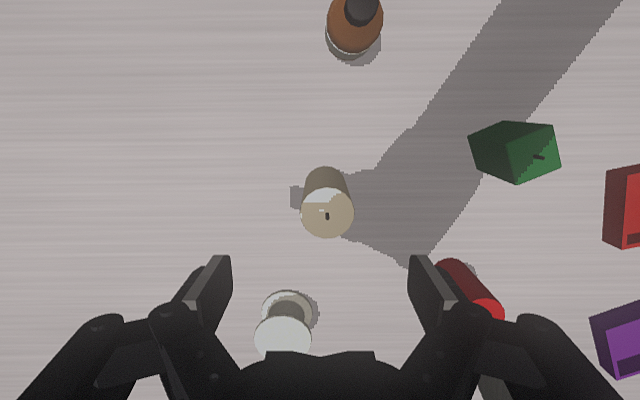

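servo_tool:
  motion:
    - [[0.06,0.06,0.3,-0.05,-0.02,-0.05],[0.05,0.06,0.4,-0.05,-0.02,-0.05],[0,0,0.5,0,0,0],[0,0,0.5,0,0,0],[0,0,0.4,0,0,0],[0,0,0.2,0,0,0],[0,0,0,0,0,0]]

```text
clock: 16.6
position: [0.5128, -0.3171, 0.236]
ee_rot: [0.702, 0.712, 0.003, 0.001]
ft_force: [-0.4, 0.5, -0.1]
grip_width: 1.002
```

```bash
python3 - <<'E'
from h import *
need(.507,-.3295,.212,90)
E
```

```text
pos [ 0.5128 -0.3171  0.236 ] F [-0.4  0.5 -0.1] w mm 85.2 t 16.6
shift units [-0.25 -0.12  0.48] turn units [ 0.06 -0.03  0.17]
```

servo_tool:
  motion:
    - [[-0.15,-0.07,0.1,0.03,0,0.08],[-0.1,-0.05,0.15,0.03,0,0.08],[0,0,0.15,0,0,0],[0,0,0.05,0,0,0],[0,0,0,0,0,0]]

```text
clock: 17.1
position: [0.5076, -0.3307, 0.2151]
ee_rot: [0.707, 0.707, 0.002, 0.001]
ft_force: [0.1, -0.1, 0.4]
grip_width: 0.999
```

```bash
python3 - <<'E'
from h import *
need(.507,-.3295,.212,90)
E
```

```text
pos [ 0.5076 -0.3307  0.2151] F [ 0.1 -0.1  0.4] w mm 84.9 t 17.1
shift units [ 0.02 -0.01  0.06] turn units [ 0.04 -0.01  0.  ]
```

Well centred; close and lift.

servo_tool:
  motion:
    - [[0,0,0,0,0,0],[0,0,0,0,0,0],[0,0,0,0,0,0],[0,0,0,0,0,0],[0,0,0,0,0,0],[0,0,0,0,0,0],[0,0,0,0,0,0],[0,0,0,0,0,0],[0,0,0,0,0,0]]
  jaw: 255
  force: 40

```text
clock: 18.0
position: [0.508, -0.3305, 0.2158]
ee_rot: [0.707, 0.707, 0.002, 0.002]
ft_force: [-0.1, -1.0, -0.7]
grip_width: 0.518
```

```bash
python3 - <<'E'
from h import *
need(.507,-.3295,.212,90)
E
```

```text
pos [ 0.508  -0.3305  0.2158] F [-0.1 -1.  -0.7] w mm 44.0 t 18.0
shift units [ 0.02 -0.02  0.08] turn units [ 0.06 -0.    0.01]
```

servo_tool:
  motion:
    - [[0,0,-0.3,0,0,0],[0,0,-0.6,0,0,0],[0,0,-0.7,0,0,0],[0,0,-0.7,0,0,0],[0,0,-0.7,0,0,0],[0,0,-0.4,0,0,0],[0,0,0,0,0,0]]

```text
clock: 18.7
position: [0.5061, -0.3298, 0.3977]
ee_rot: [0.707, 0.707, 0.002, 0.001]
ft_force: [0.5, -0.3, -1.3]
grip_width: 0.52
```

```bash
python3 - <<'E'
from h import *
need(.535,.3195,.36,90)
W=grab("wrist","14");grab("side","14")
crop("side14",300,150,190,145,4,"c13")
E
```

```text
pos [ 0.5061 -0.3298  0.3977] F [ 0.5 -0.3 -1.3] w mm 44.2 t 18.7
shift units [12.98  0.59  0.77] turn units [ 0.05 -0.01  0.01]
```

View pics/c13.png

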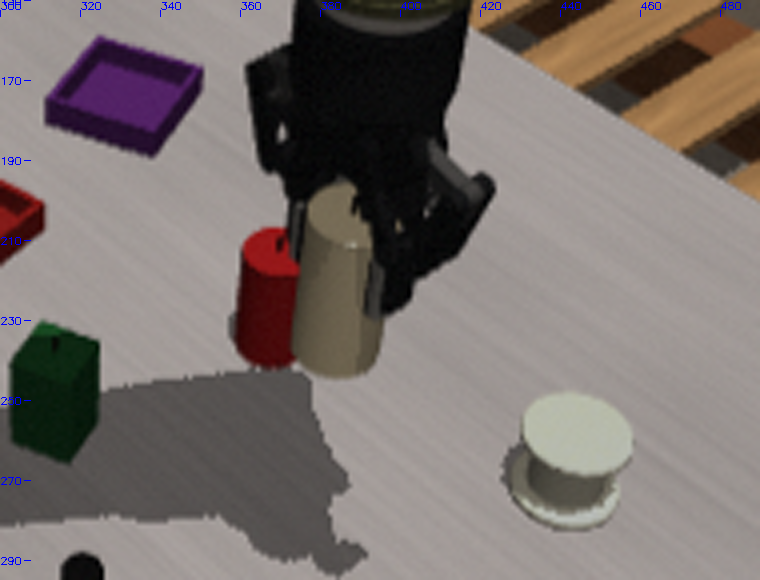

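View pics/wrist14.png

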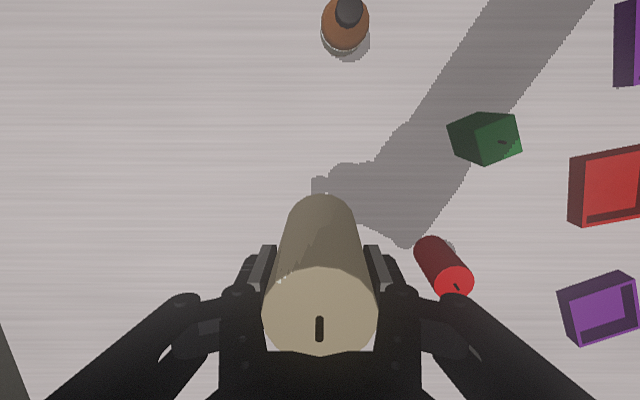

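Ivory is held upright. Carrying it to the lane at x≈0.54.

servo_tool:
  motion:
    - [[0.3,0.05,0,0,0,0],[0.6,0.05,0,0,0,0],[0.9,0.05,0,0,0,0],[0.9,0.05,0,0,0,0],[0.9,0.05,0,0,0,0],[0.9,0.05,0,0,0,0],[0.9,0.05,0,0,0,0],[0.9,0.05,0,0,0,0],[0.9,0.05,0,0,0,0],[0.9,0.05,0,0,0,0],[0.9,0.05,0,0,0,0],[0.6,0.05,0,0,0,0]]

```text
clock: 20.0
position: [0.5271, 0.1765, 0.3776]
ee_rot: [0.707, 0.707, -0.008, -0.012]
ft_force: [-0.0, -0.6, -1.8]
grip_width: 0.521
```

```bash
python3 - <<'E'
from h import *
need(.545,.3195,.32,90)
E
```

```text
pos [0.5271 0.1765 0.3776] F [-0.  -0.6 -1.8] w mm 44.3 t 20.0
shift units [2.85 0.39 1.16] turn units [-0.33 -0.07  0.  ]
```

servo_tool:
  motion:
    - [[0.6,0.1,0.1,-0.1,-0.03,0],[0.7,0.1,0.1,-0.1,-0.03,0],[0.7,0.1,0.1,-0.1,0,0],[0.4,0.06,0.1,0,0,0],[0.2,0,0.1,0,0,0],[0,0,0,0,0,0],[0,0,0,0,0,0]]

```text
clock: 20.7
position: [0.5349, 0.3217, 0.3414]
ee_rot: [0.702, 0.712, -0.007, -0.005]
ft_force: [1.5, 0.2, -1.4]
grip_width: 0.511
```

```bash
python3 - <<'E'
from h import *
need(.545,.3195,.2205,90)
E
```

```text
pos [0.5349 0.3217 0.3414] F [ 1.5  0.2 -1.4] w mm 43.4 t 20.7
shift units [-0.04  0.25  2.41] turn units [-0.21  0.03  0.16]
```

servo_tool:
  motion:
    - [[-0.02,0.1,0.3,-0.1,0.01,0.08],[-0.02,0.1,0.4,-0.1,0.01,0.08],[0,0.05,0.4,0,0,0],[0,0,0.3,0,0,0],[0,0,0.2,0,0,0],[0,0,0,0,0,0]]

```text
clock: 21.3
position: [0.5488, 0.312, 0.2603]
ee_rot: [0.71, 0.704, -0.0, 0.003]
ft_force: [-0.2, -0.0, -0.8]
grip_width: 0.519
```

```bash
python3 - <<'E'
from h import *
need(.545,.3195,.2205,90)
W=grab("wrist","15");grab("side","15")
crop("side15",150,60,190,145,4,"c14")
E
```

```text
pos [0.5488 0.312  0.2603] F [-0.2 -0.  -0.8] w mm 44.1 t 21.3
shift units [ 0.15 -0.08  0.8 ] turn units [ 0.03  0.05 -0.1 ]
```

View pics/c14.png

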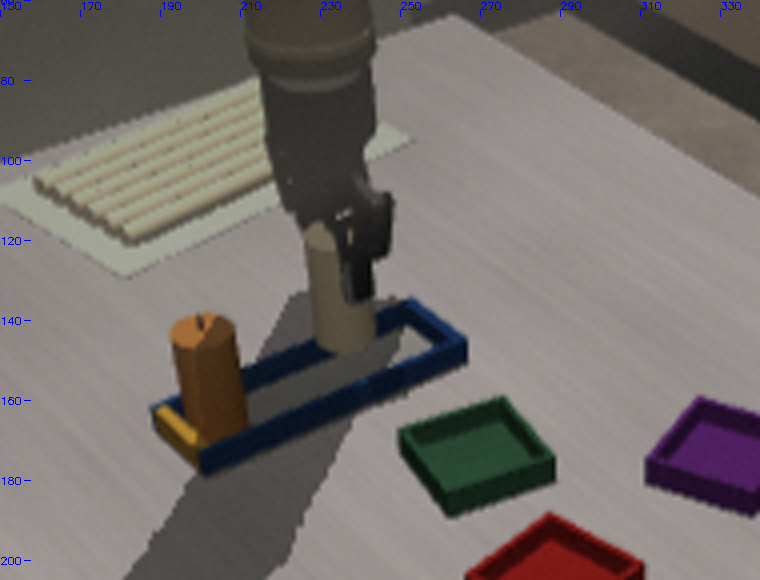

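View pics/wrist15.png

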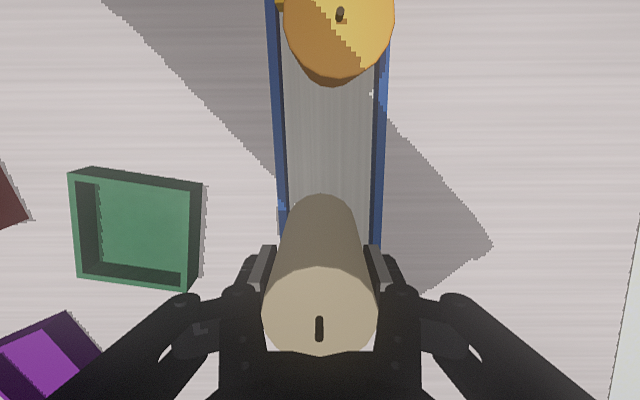

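servo_tool:
  motion:
    - [[0.1,-0.04,0,0,0,-0.06],[0.08,-0.04,0.05,0,0,-0.06],[0,0,0.2,0,0,0],[0,0,0.2,0,0,0],[0,0,0.05,0,0,0],[0,0,0,0,0,0]]

```text
clock: 22.0
position: [0.5451, 0.3238, 0.2373]
ee_rot: [0.706, 0.708, 0.003, 0.003]
ft_force: [0.1, -0.1, -1.2]
grip_width: 0.511
```

```bash
python3 - <<'E'
from h import *
need(.545,.3195,.2205,90)
E
```

```text
pos [0.5451 0.3238 0.2373] F [ 0.1 -0.1 -1.2] w mm 43.4 t 22.0
shift units [-0.08 -0.    0.34] turn units [0.09 0.01 0.05]
```

servo_tool:
  motion:
    - [[-0.06,0,0.1,0.05,0,0.03],[0,0,0.1,0.04,0,0.02],[0,0,0.08,0,0,0],[0,0,0.05,0,0,0],[0,0,0.03,0,0,0]]

```text
clock: 22.5
position: [0.5457, 0.3203, 0.2196]
ee_rot: [0.708, 0.706, 0.0, 0.0]
ft_force: [-8.1, -5.8, 26.3]
grip_width: 0.515
```

```bash
python3 - <<'E'
from h import *
need(.545,.3195,.2195,90)
W=grab("side","16");grab("scene","16")
crop("side16",190,90,90,90,4,"a");crop("scene16",440,120,90,90,4,"b")
cv2.imwrite("pics/c15.png",np.hstack([cv2.imread("pics/a.png"),cv2.imread("pics/b.png")]))
E
```

```text
pos [0.5457 0.3203 0.2196] F [-8.1 -5.8 26.3] w mm 43.8 t 22.5
shift units [-0.02 -0.01  0.  ] turn units [ 0.01  0.01 -0.02]
```

View pics/c15.png

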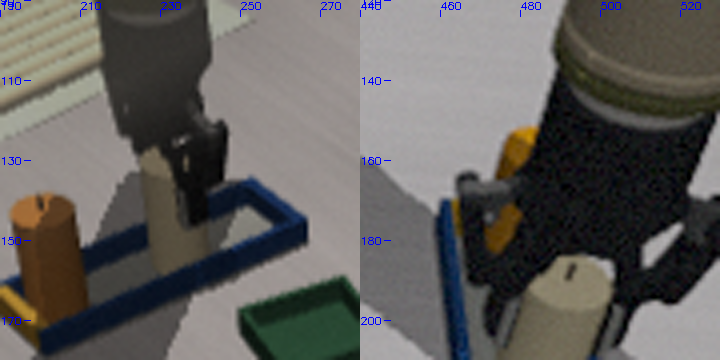

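servo_tool:
  motion:
    - [[0,0,-0.03,0,0,0],[0,0,0,0,0,0],[0,0,0,0,0,0]]

```text
clock: 22.9
position: [0.5458, 0.3204, 0.2218]
ee_rot: [0.708, 0.706, 0.001, 0.001]
ft_force: [0.1, 0.7, -1.5]
grip_width: 0.513
```

servo_tool:
  motion:
    - [[0,0,0,0,0,0],[0,0,0,0,0,0],[0,0,0,0,0,0],[0,0,0,0,0,0],[0,0,0,0,0,0],[0,0,0,0,0,0],[0,0,-0.3,0,0,0],[0,0,-0.6,0,0,0],[0,0,-0.8,0,0,0],[0,0,-0.8,0,0,0],[0,0,-0.3,0,0,0]]
  jaw: 0

```text
clock: 24.0
position: [0.5448, 0.3202, 0.368]
ee_rot: [0.707, 0.707, -0.001, -0.0]
ft_force: [-0.7, -0.1, -0.5]
grip_width: 0.999
```

```bash
python3 - <<'E'
from h import *
need(.618,-.183,.36,90)
S=grab("scene","17");D=grab("side","17");W=grab("wrist","17")
cyl(S,"scene17",.4385,.3215,.004,.09,"a",(430,130,100,110))
cyl(D,"side17",.4385,.3175,.004,.09,"b",(170,110,100,110))
cv2.imwrite("pics/o8.png",cv2.resize(np.hstack([cv2.imread("pics/a.png"),cv2.imread("pics/b.png")]),(800,440)))
E
```

```text
pos [0.5448 0.3202 0.368 ] F [-0.7 -0.1 -0.5] w mm 84.9 t 24.0
shift units [-10.06   1.47   0.17] turn units [-0.02  0.01 -0.01]
```

View pics/o8.png

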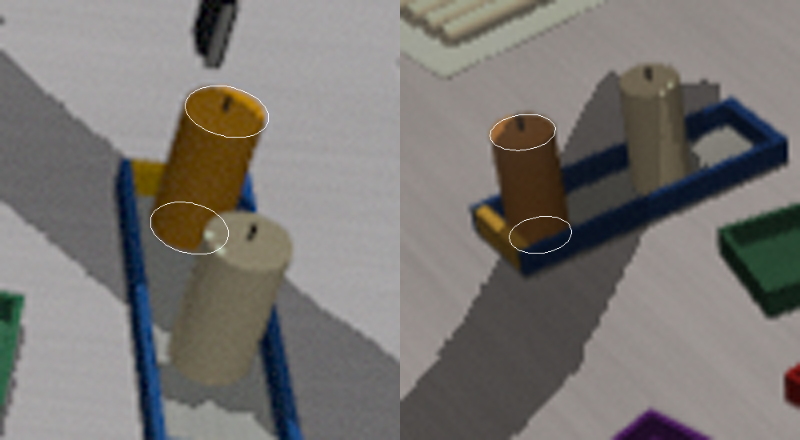

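View pics/wrist17.png

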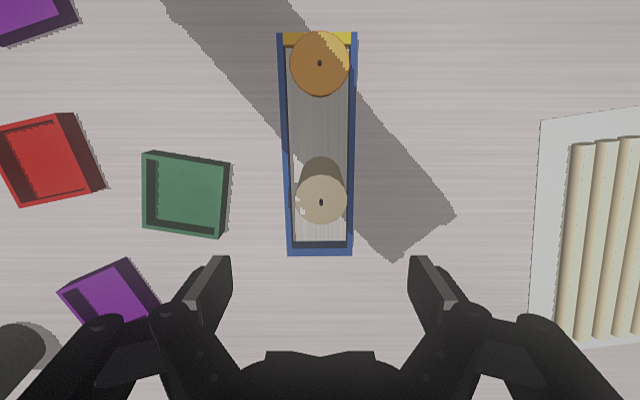

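Both candles stand in the lane and the honey one still lines up with the stop outline. Next is red.

servo_tool:
  motion:
    - [[-0.4,0.05,0,0,0,0],[-0.8,0.14,0,0,0,0],[-0.9,0.14,0,0,0,0],[-0.9,0.14,0,0,0,0],[-0.9,0.14,0,0,0,0],[-0.9,0.14,0,0,0,0],[-0.9,0.14,0,0,0,0],[-0.9,0.14,0,0,0,0],[-0.9,0.14,0,0,0,0],[-0.9,0.14,0,0,0,0],[-0.7,0.14,0,0,0,0],[-0.3,0.05,0,0,0,0]]

```text
clock: 25.35
position: [0.6176, -0.1655, 0.3536]
ee_rot: [0.704, 0.71, -0.009, -0.008]
ft_force: [-0.5, -0.1, -0.7]
grip_width: 1.003
```

```bash
python3 - <<'E'
from h import *
need(.618,-.183,.32,90)
W=grab("wrist","18");print(proj(W,[(.618,-.183,.08)]))
E
```

```text
pos [ 0.6176 -0.1655  0.3536] F [-0.5 -0.1 -0.7] w mm 85.3 t 25.35
shift units [-0.35  0.02  0.67] turn units [-0.28  0.03  0.09]
[[300.09181229 206.83036208]]
```

View pics/wrist18.png

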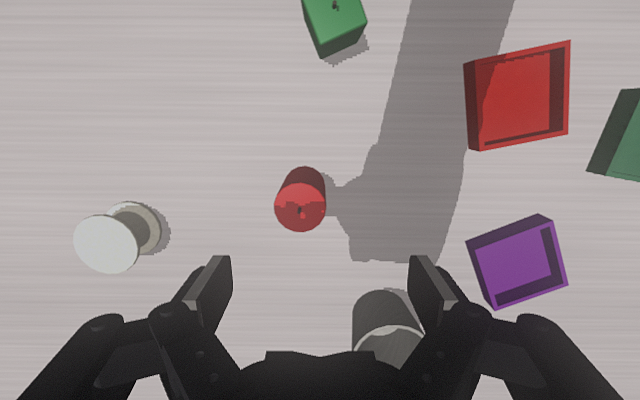

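servo_tool:
  motion:
    - [[-0.15,0.01,0.2,-0.1,0.01,0.04],[-0.15,0.01,0.3,-0.1,0.01,0.04],[-0.05,0,0.4,-0.08,0.01,0],[0,0,0.4,0,0,0],[0,0,0.3,0,0,0],[0,0,0.2,0,0,0],[0,0,0,0,0,0]]

```text
clock: 26.1
position: [0.6165, -0.1785, 0.2532]
ee_rot: [0.705, 0.709, 0.001, -0.003]
ft_force: [-0.2, -0.1, 0.5]
grip_width: 1.002
```

```bash
python3 - <<'E'
from h import *
need(.618,-.183,.207,90)
W=grab("wrist","19");print(proj(W,[(.618,-.183,.08)]))
E
```

```text
pos [ 0.6165 -0.1785  0.2532] F [-0.2 -0.1  0.5] w mm 85.1 t 26.1
shift units [-0.1   0.03  0.92] turn units [-0.04 -0.07  0.07]
[[309.56856067 260.85691243]]
```

View pics/wrist19.png

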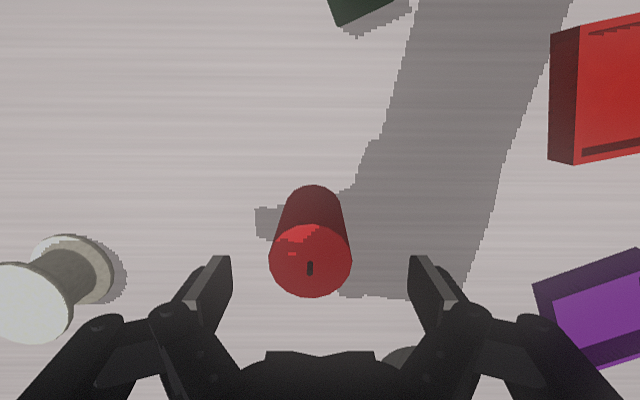

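Matches the prediction. Descending and gripping.

servo_tool:
  motion:
    - [[-0.08,0.02,0.2,0,-0.04,0.04],[-0.04,0.02,0.3,0,-0.03,0.03],[0,0,0.25,0,0,0],[0,0,0.15,0,0,0],[0,0,0,0,0,0]]

```text
clock: 26.65
position: [0.6196, -0.1846, 0.2067]
ee_rot: [0.707, 0.707, -0.001, 0.001]
ft_force: [0.4, -0.1, 0.5]
grip_width: 0.999
```

servo_tool:
  motion:
    - [[0,0,0,0,0,0],[0,0,0,0,0,0],[0,0,0,0,0,0],[0,0,0,0,0,0],[0,0,0,0,0,0],[0,0,0,0,0,0],[0,0,0,0,0,0],[0,0,0,0,0,0],[0,0,0,0,0,0]]
  jaw: 255

```text
clock: 27.55
position: [0.62, -0.1845, 0.208]
ee_rot: [0.707, 0.707, -0.0, 0.001]
ft_force: [-0.5, -0.6, -1.4]
grip_width: 0.515
```

```bash
python3 - <<'E'
from h import *
need(.618,-.183,.207,90)
E
```

```text
pos [ 0.62   -0.1845  0.208 ] F [-0.5 -0.6 -1.4] w mm 43.8 t 27.55
shift units [ 0.03 -0.04  0.02] turn units [0.02 0.02 0.  ]
```

servo_tool:
  motion:
    - [[0,0,-0.3,0,0,0],[0,0,-0.6,0,0,0],[0,0,-0.7,0,0,0],[0.3,-0.15,-0.5,0,0,0],[0.7,-0.3,-0.2,0,0,0],[0.8,-0.35,0,0,0,0],[0.8,-0.35,0,0,0,0],[0.7,-0.3,0,0,0,0],[0.5,-0.2,0,0,0,0],[0.2,-0.1,0,0,0,0],[0,0,0,0,0,0]]

```text
clock: 28.65
position: [0.5291, 0.022, 0.3389]
ee_rot: [0.708, 0.706, 0.003, 0.006]
ft_force: [-0.3, -0.2, -1.3]
grip_width: 0.518
```

```bash
python3 - <<'E'
from h import *
need(.527,.024,.213,90)
W=grab("wrist","20")
E
```

```text
pos [0.5291 0.022  0.3389] F [-0.3 -0.2 -1.3] w mm 44.0 t 28.65
shift units [ 0.05 -0.07  2.52] turn units [ 0.15  0.05 -0.02]
```

View pics/wrist20.png

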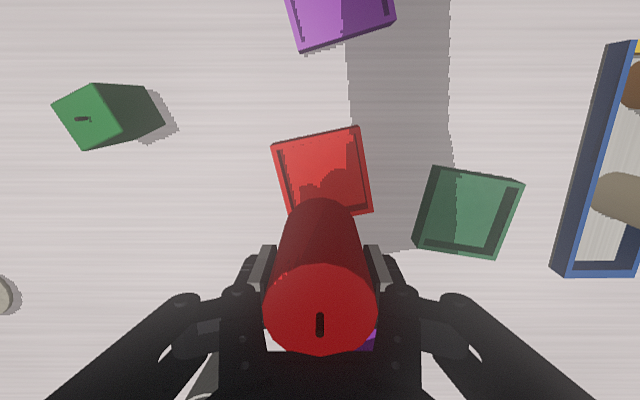

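```bash
python3 - <<'E'
from h import *
c=cams.camera("wrist")
for p in [(271,144),(358,126),(374,211),(289,214)]: print(ray(c,*p,.024).round(4))
need(.527,.024,.213,90)
E
```

```text
[ 0.4929 -0.0259]
[0.4767 0.0543]
[0.5595 0.0733]
[ 0.5627 -0.0116]
pos [0.5298 0.0199 0.3385] F [-0.  -0.  -1.3] w mm 44.0 t 28.75
shift units [ 0.09 -0.09  2.51] turn units [ 0.14  0.06 -0.05]
```

servo_tool:
  motion:
    - [[0.05,-0.04,0.3,0.07,0.03,0],[0.03,-0.04,0.5,0.06,0.03,0],[0,0,0.5,0,0,0],[0,0,0.4,0,0,0],[0,0,0.2,0,0,0],[0,0,0,0,0,0]]

```text
clock: 29.35
position: [0.5272, 0.0155, 0.2351]
ee_rot: [0.713, 0.701, -0.001, -0.001]
ft_force: [1.0, 0.1, -0.1]
grip_width: 0.521
```

```bash
python3 - <<'E'
from h import *
need(.527,.024,.213,90)
E
```

```text
pos [0.5272 0.0155 0.2351] F [ 1.   0.1 -0.1] w mm 44.2 t 29.35
shift units [ 0.17 -0.01  0.44] turn units [-0.04  0.01 -0.2 ]
```

servo_tool:
  motion:
    - [[0.1,0,0,0,0,-0.1],[0.08,0,0.1,0,0,-0.1],[0,0,0.15,0,0,0],[0,0,0.08,0,0,0],[0,0,0,0,0,0]]

```text
clock: 29.85
position: [0.5286, 0.0248, 0.2193]
ee_rot: [0.707, 0.707, -0.0, 0.0]
ft_force: [-0.2, 0.4, -0.7]
grip_width: 0.517
```

```bash
python3 - <<'E'
from h import *
need(.527,.024,.213,90)
E
```

```text
pos [0.5286 0.0248 0.2193] F [-0.2  0.4 -0.7] w mm 43.9 t 29.85
shift units [-0.02 -0.03  0.13] turn units [0.   0.   0.01]
```

servo_tool:
  motion:
    - [[0,0,0.06,0,0,0],[0,0,0.05,0,0,0],[0,0,0.02,0,0,0]]

```text
clock: 30.15
position: [0.5288, 0.0247, 0.2128]
ee_rot: [0.707, 0.707, 0.0, 0.001]
ft_force: [0.3, 0.8, -1.1]
grip_width: 0.512
```

servo_tool:
  motion:
    - [[0,0,0.03,0,0,0],[0,0,0,0,0,0]]

```text
clock: 30.35
position: [0.5292, 0.0248, 0.2126]
ee_rot: [0.707, 0.707, 0.001, 0.001]
ft_force: [0.0, -0.0, -0.6]
grip_width: 0.517
```

servo_tool:
  motion:
    - [[0,0,0.05,0,0,0],[0,0,0,0,0,0]]

```text
clock: 30.55
position: [0.53, 0.025, 0.2128]
ee_rot: [0.707, 0.707, 0.001, 0.002]
ft_force: [-0.5, -0.5, -0.9]
grip_width: 0.517
```

servo_tool:
  motion:
    - [[0,0,0,0,0,0],[0,0,0,0,0,0],[0,0,0,0,0,0],[0,0,0,0,0,0],[0,0,0,0,0,0],[0,0,0,0,0,0],[0,0,-0.3,0,0,0],[0,0,-0.6,0,0,0],[0,0,-0.8,0,0,0],[0,0,-0.8,0,0,0],[0,0,-0.3,0,0,0]]
  jaw: 0

```text
clock: 31.65
position: [0.5282, 0.0252, 0.3588]
ee_rot: [0.707, 0.708, -0.0, 0.0]
ft_force: [-0.0, 0.5, 0.0]
grip_width: 0.999
```

```bash
python3 - <<'E'
from h import *
need(.465,-.157,.34,23)
W=grab("wrist","21")
E
```

```text
pos [0.5282 0.0252 0.3588] F [-0.   0.5  0. ] w mm 84.9 t 31.65
shift units [-3.64 -1.27  0.38] turn units [ 0.    0.   13.41]
```

View pics/wrist21.png

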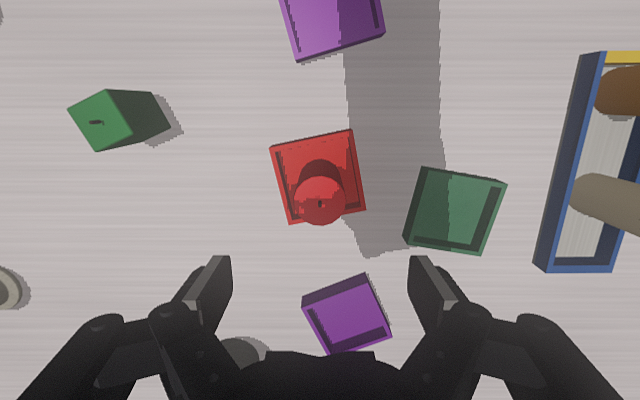

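Red stands in its tray. Now green (yaw ≈ 23°/113°), so I'm moving over and turning the jaws by another 23°.

servo_tool:
  motion:
    - [[-0.4,-0.15,0,0,0,0],[-0.8,-0.28,0,0,0,0],[-0.9,-0.3,0,0,0,0],[-0.8,-0.28,0,0,0,0],[-0.5,-0.18,0,0,0,0],[-0.2,-0.05,0,0,0,0],[0,0,0,0,0,-1],[0,0,0,0,0,-1],[0,0,0,0,0,-1],[0,0,0,0,0,-1],[0,0,0,0,0,-0.5],[0,0,0,0,0,0]]

```text
clock: 32.9
position: [0.4655, -0.1549, 0.3688]
ee_rot: [0.545, 0.838, 0.004, 0.005]
ft_force: [-0.1, -0.2, -0.1]
grip_width: 1.001
```

```bash
python3 - <<'E'
from h import *
need(.465,-.157,.30,113)
print(status.get_obs()["joint_pos"].round(2))
W=grab("wrist","22");print(proj(W,[(.465,-.157,.07)]));crop("wrist22",230,130,180,140,4,"c16")
E
```

```text
pos [ 0.4655 -0.1549  0.3688] F [-0.1 -0.2 -0.1] w mm 85.1 t 32.9
shift units [-0.03 -0.04  1.38] turn units [0.14 0.04 0.19]
[ 0.44  0.07 -0.21  1.85  0.01  1.21  2.21]
[[319.11226466 185.57461806]]
```

View pics/c16.png

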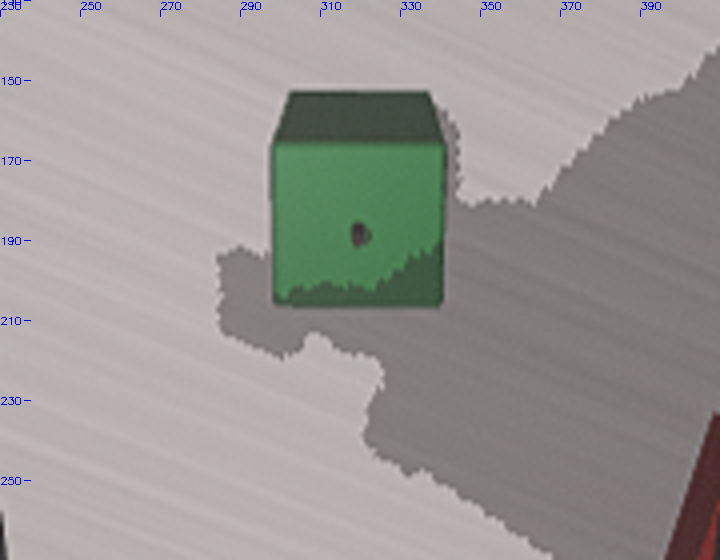

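servo_tool:
  motion:
    - [[-0.02,-0.03,0.3,0.07,0.02,0],[0,0,0.5,0.07,0.02,0],[0,0,0.6,0,0,0],[0,0,0.5,0,0,0],[0,0,0.4,0,0,0],[0,0,0.2,0,0,0],[0,0,0,0,0,0]]

```text
clock: 33.65
position: [0.4641, -0.1543, 0.2351]
ee_rot: [0.548, 0.837, -0.0, -0.002]
ft_force: [0.2, -0.6, 0.4]
grip_width: 0.999
```

```bash
python3 - <<'E'
from h import *
need(.465,-.157,.203,114)
E
```

```text
pos [ 0.4641 -0.1543  0.2351] F [ 0.2 -0.6  0.4] w mm 84.9 t 33.65
shift units [-0.06 -0.    0.64] turn units [-0.03 -0.03 -0.08]
```

servo_tool:
  motion:
    - [[-0.05,0,0.2,-0.02,-0.02,-0.06],[0,0,0.25,0,0,0],[0,0,0.15,0,0,0],[0,0,0.05,0,0,0],[0,0,0,0,0,0]]

```text
clock: 34.15
position: [0.4661, -0.157, 0.2015]
ee_rot: [0.546, 0.838, 0.0, 0.001]
ft_force: [-1.0, 0.2, 0.1]
grip_width: 0.999
```

servo_tool:
  motion:
    - [[0,0,0,0,0,0],[0,0,0,0,0,0],[0,0,0,0,0,0],[0,0,0,0,0,0],[0,0,0,0,0,0],[0,0,0,0,0,0],[0,0,0,0,0,0],[0,0,0,0,0,0],[0,0,0,0,0,0]]
  jaw: 255

```text
clock: 35.05
position: [0.4665, -0.157, 0.2027]
ee_rot: [0.546, 0.838, 0.001, 0.002]
ft_force: [-0.6, 0.1, -1.2]
grip_width: 0.461
```

servo_tool:
  motion:
    - [[0,0,-0.3,0,0,0],[0,0,-0.6,0,0,0],[0,0,-0.7,0,0,0],[0,0,-0.7,0,0,0],[0,0,-0.5,0,0,0],[0,0,-0.2,0,0,0],[0,0,0,0,0,0]]

```text
clock: 35.75
position: [0.4651, -0.1566, 0.3567]
ee_rot: [0.546, 0.838, 0.0, 0.0]
ft_force: [-0.4, 0.7, -1.7]
grip_width: 0.465
```

```bash
python3 - <<'E'
from h import *
need(.567,.170,.37,114)
W=grab("wrist","23")
E
```

```text
pos [ 0.4651 -0.1566  0.3567] F [-0.4  0.7 -1.7] w mm 39.5 t 35.75
shift units [ 5.15  4.51 -0.27] turn units [ 0.01  0.   -0.03]
```

View pics/wrist23.png

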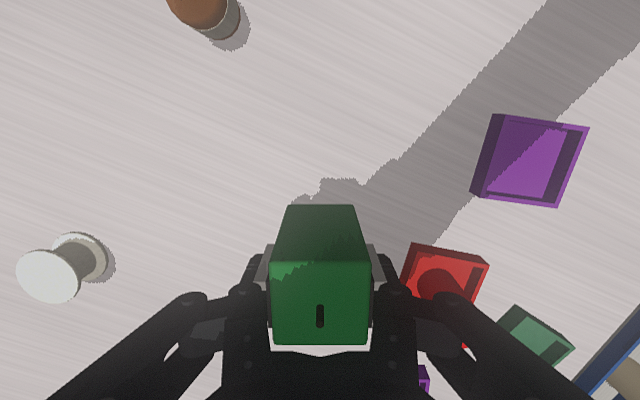

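servo_tool:
  motion:
    - [[0.3,0.26,-0.05,0,0,0],[0.6,0.53,-0.05,0,0,0],[0.65,0.57,-0.05,0,0,0],[0.65,0.57,-0.05,0,0,0],[0.65,0.57,-0.05,0,0,0],[0.65,0.57,0,0,0,0],[0.65,0.57,0,0,0,0],[0.5,0.43,0,0,0,0],[0.3,0.25,0,0,0,0],[0.1,0.1,0,0,0,0],[0,0,0,0,0,0]]

```text
clock: 36.9
position: [0.5652, 0.1735, 0.3453]
ee_rot: [0.548, 0.837, -0.008, -0.013]
ft_force: [0.0, -1.0, -1.1]
grip_width: 0.469
```

servo_tool:
  motion:
    - [[0,0,0,0,0,0.6],[0,0,0,0,0,1],[0,0,0,0,0,1],[0,0,0,0,0,1],[0,0,0,0,0,1],[0,0,0,0,0,1],[0,0,0,0,0,0.8],[0,0,0,0,0,0.4],[0,0,0,0,0,0]]

```text
clock: 37.8
position: [0.5643, 0.1566, 0.3379]
ee_rot: [0.781, 0.624, -0.018, -0.009]
ft_force: [-0.9, -0.6, -0.6]
grip_width: 0.463
```

```bash
python3 - <<'E'
from h import *
need(.567,.170,.24,80)
W=grab("wrist","24")
E
```

```text
pos [0.5643 0.1566 0.3379] F [-0.9 -0.6 -0.6] w mm 39.3 t 37.8
shift units [0.3  0.07 1.95] turn units [-0.43  0.17 -0.56]
```

View pics/wrist24.png

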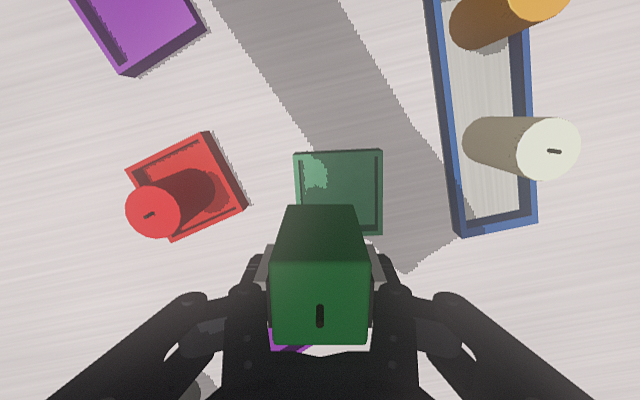

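servo_tool:
  motion:
    - [[0.15,0.04,0.2,-0.2,0.08,-0.1],[0.12,0.03,0.3,-0.2,0.08,-0.1],[0,0,0.3,0,0,0],[0,0,0.2,0,0,0],[0,0,0,0,0,0]]

```text
clock: 38.35
position: [0.57, 0.1644, 0.2846]
ee_rot: [0.776, 0.631, -0.002, 0.0]
ft_force: [0.5, -0.6, -0.7]
grip_width: 0.468
```

```bash
python3 - <<'E'
from h import *
need(.567,.170,.24,79)
W=grab("wrist","25")
E
```

```text
pos [0.57   0.1644 0.2846] F [ 0.5 -0.6 -0.7] w mm 39.8 t 38.35
shift units [ 0.1  -0.08  0.89] turn units [-0.03  0.04 -0.14]
```

View pics/wrist25.png

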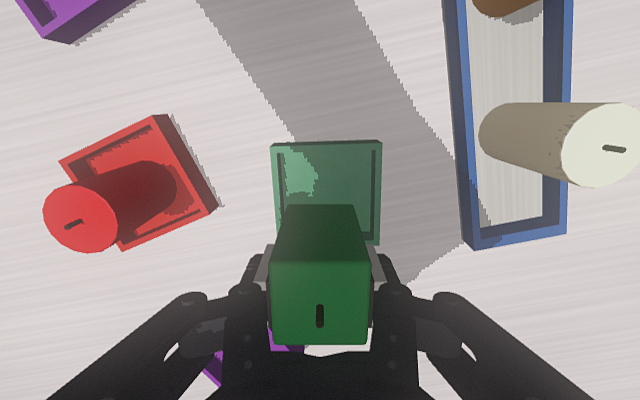

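```bash
python3 - <<'E'
from h import *
c=cams.camera("wrist")
P=[ray(c,*p,.024) for p in [(270,144),(382,141),(380,246)]]
print(np.round(P,4),"centre",((P[0]+P[2])/2).round(4),np.linalg.norm(P[0]-P[1]),np.linalg.norm(P[1]-P[2]))
E
```

```text
[[0.5154 0.1362]
 [0.5303 0.2194]
 [0.6165 0.2054]] centre [0.5659 0.1708] 0.08451758652968916 0.08735525868580096
```

servo_tool:
  motion:
    - [[0.06,-0.04,0.2,0,0,-0.07],[0.03,-0.03,0.3,0,0,-0.05],[0,0,0.3,0,0,0],[0,0,0.15,0,0,0],[0,0,0,0,0,0]]

```text
clock: 38.95
position: [0.5678, 0.1702, 0.2354]
ee_rot: [0.772, 0.636, -0.001, 0.001]
ft_force: [0.0, -0.4, -0.2]
grip_width: 0.46
```

```bash
python3 - <<'E'
from h import *
need(.567,.171,.2075,79)
E
```

```text
pos [0.5678 0.1702 0.2354] F [ 0.  -0.4 -0.2] w mm 39.1 t 38.95
shift units [ 0.01 -0.02  0.56] turn units [ 0.01  0.03 -0.01]
```

servo_tool:
  motion:
    - [[0,-0.02,0.15,0,0.03,0],[0,0,0.2,0,0,0],[0,0,0.12,0,0,0],[0,0,0.05,0,0,0],[0,0,0.03,0,0,0]]

```text
clock: 39.45
position: [0.5673, 0.1705, 0.2076]
ee_rot: [0.772, 0.636, 0.001, 0.0]
ft_force: [-13.7, -4.1, 33.5]
grip_width: 0.467
```

```bash
python3 - <<'E'
from h import *
need(.567,.171,.2075,79)
E
```

```text
pos [0.5673 0.1705 0.2076] F [-13.7  -4.1  33.5] w mm 39.7 t 39.45
shift units [ 0.01 -0.01  0.  ] turn units [ 0.02 -0.01 -0.01]
```

It's on the tray floor, pressing with 33 N. Ease up, release and retract.

servo_tool:
  motion:
    - [[0,0,-0.03,0,0,0],[0,0,0,0,0,0],[0,0,0,0,0,0]]

```text
clock: 39.75
position: [0.5677, 0.1707, 0.21]
ee_rot: [0.772, 0.636, 0.001, 0.001]
ft_force: [-0.4, 0.3, -0.4]
grip_width: 0.466
```

servo_tool:
  motion:
    - [[0,0,0,0,0,0],[0,0,0,0,0,0],[0,0,0,0,0,0],[0,0,0,0,0,0],[0,0,0,0,0,0],[0,0,0,0,0,0],[0,0,-0.3,0,0,0],[0,0,-0.6,0,0,0],[0,0,-0.8,0,0,0],[0,0,-0.8,0,0,0],[0,0,-0.8,0,0,0],[0,0,-0.3,0,0,0]]
  jaw: 0

```text
clock: 40.95
position: [0.5658, 0.1705, 0.3994]
ee_rot: [0.772, 0.636, 0.0, -0.0]
ft_force: [-0.2, 0.0, -0.7]
grip_width: 1.0
```

```bash
python3 - <<'E'
from h import *
need(.567,.171,.4,79)
for n in("scene","side","wrist"): grab(n,"26")
E
```

```text
pos [0.5658 0.1705 0.3994] F [-0.2  0.  -0.7] w mm 85.0 t 40.95
shift units [ 0.02  0.02 -0.01] turn units [-0.   -0.01 -0.  ]
```

View pics/scene26.png

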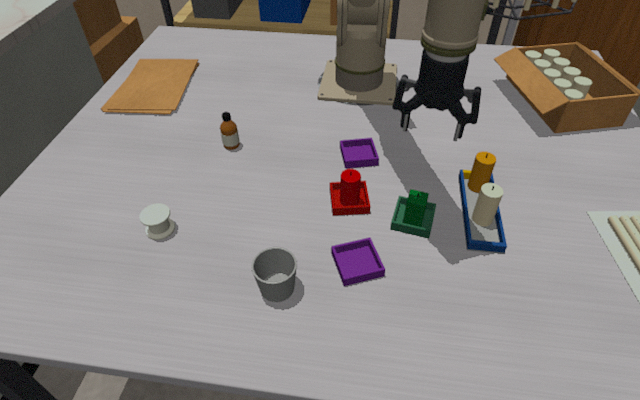

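View pics/side26.png

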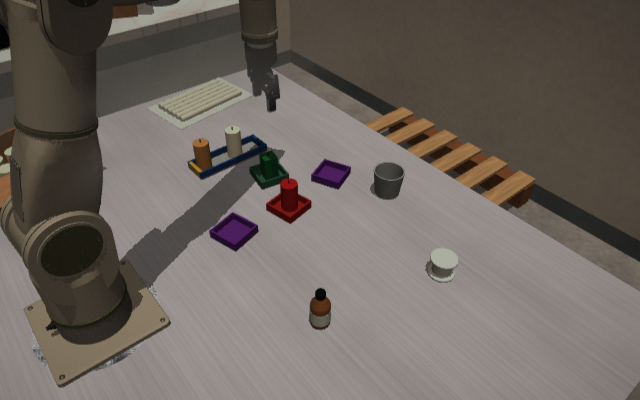

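View pics/wrist26.png

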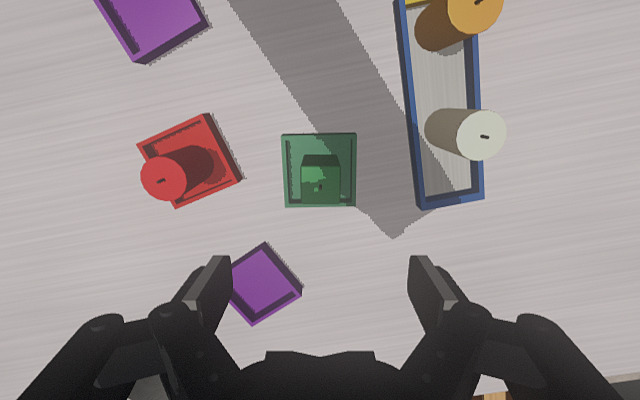

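```bash
python3 - <<'E'
from h import *
a=cv2.imread("pics/scene0.png").astype(int);b=cv2.imread("pics/scene26.png").astype(int)
for n,(x,y,w,h) in dict(bottle=(215,108,30,45),spool=(135,200,42,42),can=(248,245,55,58)).items():
    print(n,np.abs(a-b)[y:y+h,x:x+w].max(2).mean().round(2))
crop("side26",180,125,100,55,8,"c17")
S=cams.camera("scene");D=cams.camera("side")
cyl(D,"side26",.4385,.3165,.004,.09,"a",(180,125,60,60),7);cyl(D,"side26",.4435,.3165,.004,.09,"b",(180,125,60,60),7)
cv2.imwrite("pics/o9.png",cv2.resize(np.hstack([cv2.imread("pics/a.png"),cv2.imread("pics/b.png")]),(800,400)))
E
```

```text
bottle 3.86
spool 2.67
can 3.53
```

View pics/o9.png

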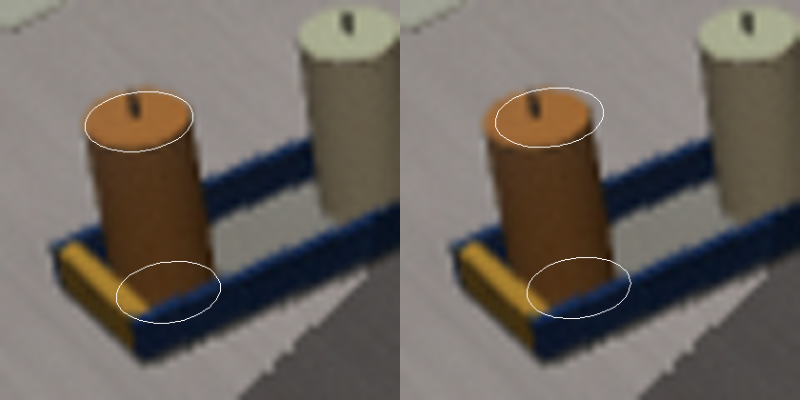

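The outline drawn for x = 0.4385 (touching the stop) fits and the one 5 mm back doesn't. The area around the can, spool and bottle hasn't changed, so I'm handing in.

```bash
python3 - <<'E'
from workcell import order,status
print(status.get_obs()["clock"],order.hand_in())
E
```

```text
the job is handed in; nothing more can be done
41.2 None
```

I handed the job in at 41.2 s. In the last pictures all four candles stand upright and released, and the gripper is clear of everything.

**What I did:** I brought the honey candle forward to the yellow stop, then stood the ivory candle in the lane about 60 mm behind it. The red candle went into the red tray and the green candle into the green tray.

**What went wrong on the way:** My first push of the honey candle, while I was gripping it, leaned it forward over the stop. Letting go set it upright about 13 mm short. I then pushed it home from behind with closed fingers held low, until the force rose to about 5 N.

**Last checks:**
- **Honey at the stop:** After that push, the wrist camera measured 0.8 mm between candle and stop, within the 2 mm calibration. In the last side picture the touching outline fits, and one 5 mm back does not.
- **Trays:** Each candle stands inside the tray of its own colour.
- **Can, spool and bottle:** Comparing the first and last scene pictures showed no sign that they moved.
- **Camera disagreement:** The scene and side cameras differed by up to about 4 mm in y (7 mm on the honey candle), so I used averages checked with the wrist camera.
- **Forces:** The highest reading I saw was about 36 N, when setting the green candle down. The wrist limit is 120 N.

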